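# Earth the magneto tester: clear the bent rail and slide the ring to its stop

### The arm

A 6-joint arm with a two-finger parallel gripper is mounted at the origin on the work surface. World frame = base frame: x ahead of the robot, y to its left, z up, the work surface at z = 0. Lengths are in m, angles in rad, forces in N, time in s.
With the tool pointing down it reaches from about 0.35 to 0.775 m from the base axis. Payload 7.3 kg.
Tool frame: the origin (TCP) lies at the very end of the fingers, on their centre line; the grasp point (between the pads) lies 19 mm behind it; x points along the fingers, y is the direction in which the jaws open and shut, and the axes are right-handed (so a half turn about x gives the same grasp; the last joint's range is limited). The gripper opens to 92 mm and grips with 3 to 60 N. Pads are 19 mm wide; open, the fingers measure 130 mm over their backs; the gripper's body (75 mm by 190 mm) begins 47 mm behind the grasp point.
Start: joints at [1.143, 0.342, 1.524, -0, 1.275, -0.146], TCP at [0.146, 0.504, 0.199] pointing down, gripper open.
Joint ranges: [-2.53, 2.53], [-0.77, 2.02], [0.04, 2.7], [-1, 4.14], [0.28, 2.66], [-3.11, 3.11]. Speed limits (rad/s): [2.57, 2.57, 3.14, 3.14, 3.14, 3.14].

### API

Orientations are given as [roll, pitch, yaw] about the fixed x, y, z axes, in that order (R = Rz(yaw) Ry(pitch) Rx(roll)).
In Python, from cell import observe, vision, job gives the robot as it stands.
- The arm moves only by the tool send_rows, never from a script. Its argument "motion" is a list of rows, each an object with "hand": the opening, from -1 (shut) to 1 (fully open), so that 0 is half open; "slide": the shift along the tool's x, y, z in mm, a list of three; "spin": the turn about the tool's x in rad. In form: [{"hand": hand, "slide": [tx, ty, tz], "spin": spin}, ...]. A call has 1 to 8 rows; each row shifts and turns the pose as measured when the row begins, along the tool's axes as they then stand; what a row does not reach is not made up. A row lasts 1/10 s, in which the tool goes at most 50 mm and 8.59 degrees, less where a joint would pass 70% of its speed; a pose out of reach is approached as far as the arm can. A call with a gripper value outside its range is refused whole. The fingers move at their own pace and stop on an object; "grip_force" is the grip in N (left out, the last holds). Time passes only in rows, so rows that do not move let the fingers close. It gives the time, the measured TCP pose, the force and the opening at its end, in the units of the state.
- observe(): the state, without advancing time (a new reading comes with each control period).
- vision.read_camera(name): name is "scene" or "top"; returns a dict with "pixels" (384x512x3 uint8, blue, green, red), "range_z" (384x512 float32, m along the optical axis (not along the pixel's ray), 0 where there is no reading), "fx", "fy", "cx", "cy" (pixels), "distortion" ([k1, k2, p1, p2, k3] as OpenCV has them; the pictures are not rectified), "world_from_camera" (4x4, takes a point from camera to world coordinates). Camera axes: x right, y down, z forward; pixel columns grow to the right and rows downward; lengths in m; the calibration is good to about 2 mm. A picture is of the moment at which its call begins.
- job.hand_in(): hands the job in, once; it reports no verdict.
Trained networks look in a picture, given as the dict that the camera call returned (one of the last four; its "shot" number tells which), for a name from the list of things; names that differ only in an ending like _2 or _b are one class to them, and where a whole thing is asked for, a point or a joint stands for the part that bears it (a point fixed in the world has none). Each returns a list of dicts, best first, with "conf" (0 to 1); they miss things now and then, are a little off and sometimes report something else, mostly with a low value. They report only what shows in the picture. A call takes as long as a camera call.
- vision.search_frame(picture, thing): "uv" ([column, row] in pixels, amid what is visible of it).
- vision.cut_out(picture, thing): "mask" (384x512 bool, what is visible of it) and "uv" ([column, row] in pixels, amid what is visible of it).
The state is a dict: "time": time; "qpos": joint angles; "qvel": joint speeds; "joint_efforts": joint torques, N m; "tool_pos": TCP position; "tool_rot": TCP orientation; "contact_force": force on the tool from outside, world axes, zero at the start; "torque": the same for the moment, N m; "opening": finger opening in m.
Only numpy, scipy, OpenCV 4.12 (cv2) and the standard library are available. Lean on these libraries where they do the work, as an engineer would, in place of code of your own. Each camera call takes 0.05 s, during which the arm holds its last target.

### The job

Someone has left the arch-shaped aluminium pole piece astride the bent earthing rail: first lift it off and stand it upright on its two legs on the floor of the steel tray, beside the spring retainer that lies there. Then slide the steel ring along the rail, round both corners, until it is fully home with its face flush against the stop disc, and leave it hanging there. Leave the brass condenser, the bakelite coil cap and the spring retainer where they are.

Things in the scene. Friction and masses are not known exactly. Their poses are not given: they have to be found in the camera images.
- rail: Bent steel rail, 10 mm in diameter, on two end posts on a wooden board 220 (x) x 400 (y) x 8 mm fixed to the bench. Origin: centre of the board's underside, z up. From the post at (-70, -175) mm leg 1 runs level along +y at x -70; level quarter-circle corner 1 turns to +x; leg 2 climbs along +x; corner 2 turns back to +y; leg 3 runs level at x 70 to the stop disc and the post at (70, 185).
- corner1_in (a point): On the rail's centre line where leg 1 ends and corner 1 begins: (-70, -35, 130) mm in rail. Corner 1 is a level quarter circle of centre-line radius 35 mm about (-35, -35).
- corner1_out (a point): On the rail's centre line where corner 1 ends and the climbing leg 2 begins: (-35, 0, 130) mm in rail.
- corner2_in (a point): On the rail's centre line where leg 2 ends and corner 2 begins: (35, 0, 160) mm in rail. Corner 2 is a level quarter circle of centre-line radius 35 mm about (35, 35).
- corner2_out (a point): On the rail's centre line where corner 2 ends and the level leg 3 begins: (70, 35, 160) mm in rail.
- rail_stop (a point): Centre of the near face of the stop disc (48 mm in diameter, 8 mm thick, fixed on the rail near the end of leg 3), on the rail's centre line: (70, 160, 160) mm in rail. Axes parallel to those of rail; the ring comes to it along +y.
- ring: Loose dark steel ring slider, captive on the rail, hanging on leg 1; 0.25 to 0.45 kg. Origin: centre of its hole; y along the hole, z up. Ring 50 mm outer, 32 mm inner diameter, 14 mm thick in y; grip tab on top to z +61 mm, round 26 mm weight below to z -60 mm. Hangs with its origin 11 mm under the rail's centre line, yawed up to 0.3 rad off square. Home, its origin is 7 mm from the stop's face.
- ring_tab (a point): Centre of the ring slider's flat grip tab, 42 mm above the ring's centre. The tab is 36 mm wide in the ring's x, 14 mm thick in its y, 38 mm tall (z +23 to +61 mm of ring), with flat upright sides.
- pole_piece: Loose chunky aluminium arch (upside-down U), 48 (x) x 44 (y) x 64 mm tall, 0.25 to 0.43 kg. Origin: centre of its underside, z up. A slot 16 mm wide and 46 mm high from below runs through along y between legs 16 mm thick, under an 18 mm bridge. It starts astride leg 3, slot roof on the rail, y along the leg, underside 41 mm below the rail's centre line.
- tray: Open steel tray fixed to the bench, 180 (x) x 120 (y) x 26 mm high, walls and floor 4 mm thick (inside 172 x 112 mm, inner floor at z 4 mm). Origin: centre of its underside. It stands left or right of the rail; the tester is on the other side.
- retainer: Loose stepped steel disc (spring retainer), 60 mm in diameter, 20 mm high, lying in the tray near the tray's -x end. Origin: centre of its underside. Bystander.
- condenser: Loose brass cylinder with a stud on top, 40 mm in diameter, 108 mm tall, standing on the rail's board in one of the two bays inside the rail's bends. Origin: centre of its underside. Bystander.
- coil_cap: Loose black bakelite cap, 74 mm in diameter, 64 mm tall, standing on the rail's board in the other bay. Origin: centre of its underside. Bystander.
- tester: Grey steel tester box, 160 (x) x 150 (y) x 125 mm high, fixed to the bench, with a red push button, a green lamp lens and two brass terminals on top that rise to 137 mm. Origin: centre of its underside. Not used.

How it is judged:
By the outcome, as a careful person would: the job done as asked, in the order asked, and still so for the second after the job is handed in, with the robot touching nothing.
It also fails if it takes over 61 s, if anything falls off the work surface, if the arm or the gripper's body presses on something with over 40 N, if the wrist force passes 120 N, or if a joint passes its speed limit or range.

## Working session

There is one attempt and no reset: what is moved stays moved. The work goes in short steps, Python scripts to look and compute and a tool call to move; the robot and the scene stay as the last step left them, time stands still between calls to the robot, and variables do not carry over. Pictures are saved under pics/ and viewed, and the job is handed in when it is done.

Besides the shell and the picture viewer there is one more tool, called as name(argument=value, ...) on one line, values as JSON. send_rows: Moves the arm, as the interface text tells. Its arguments: {"type":"object","properties":{"motion":{"type":"array","items":{"type":"object","properties":{"hand":{"type":"number"},"slide":{"type":"array","items":{"type":"number"}},"spin":{"type":"number"}}}},"grip_force":{"type":"number"}},"required":["motion"]}

```bash
ls; mkdir -p pics
python3 - <<'E'
from cell import observe, vision, job
import cv2,pickle
print(observe())
for n in ("scene","top"):
    p=vision.read_camera(n); cv2.imwrite(f"pics/{n}0.png",p["pixels"]); pickle.dump(p,open(f"{n}0.pkl","wb"))
    print(n,p["fx"],p["cx"],p["cy"],p["distortion"],p["world_from_camera"])
    for t in ["rail","ring","ring_tab","pole_piece","tray","retainer","condenser","coil_cap","tester"]:
        r=vision.search_frame(p,t); print(t,[(x["conf"],x["uv"]) for x in r[:2]])
E
```

```text
pics
{'time': 0.0, 'qpos': array([ 1.14298446e+00,  3.42706649e-01,  1.52499989e+00,  2.99658903e-05,
        1.27542087e+00, -1.45973401e-01]), 'qvel': array([ 0.00127606,  0.00033964,  0.00019358, -0.00030009,  0.00136166,
        0.00076567]), 'joint_efforts': array([ 2.17047855e-04, -4.31227076e+01, -2.44225448e+01,  7.19799497e-02,
        5.55974082e-02, -1.50286869e-04]), 'tool_pos': array([0.14578226, 0.50388838, 0.19855933]), 'tool_rot': array([-1.73543808,  1.5692613 , -2.0172853 ]), 'contact_force': array([ 1.0945509 , -0.64847074, -0.51697913]), 'torque': array([-0.06270264, -0.01560402, -0.0481002 ]), 'opening': 0.09195968391104405}
scene 478.97936190015474 256.89965616240977 195.87399527002458 [-0.07286487  0.          0.          0.          0.        ] [[-0.80710164  0.40437918 -0.43019116  1.18227869]
 [ 0.59037724  0.54479273 -0.59552967  0.87978307]
 [-0.00645478 -0.73462804 -0.67843937  1.08336572]
 [ 0.          0.          0.          1.        ]]
rail [(0.71, [251.9, 230.6]), (0.63, [260.6, 160.3])]
ring [(0.74, [259.6, 159.4])]
ring_tab [(0.84, [259.2, 161.5])
[... 265 characters left out ...]
227.7])]
top 355.46117529194584 257.7779528330251 193.47315896626267 [-0.06321731  0.          0.          0.          0.        ] [[ 0.02559055 -0.98950858  0.14218965  0.40687251]
 [-0.99966989 -0.02500473  0.00590555  0.00980313]
 [-0.00228818 -0.14229383 -0.98982182  1.13647579]
 [ 0.          0.          0.          1.        ]]
rail [(0.97, [259.8, 195.7])]
ring [(0.51, [289.0, 220.3])]
ring_tab [(0.58, [291.1, 219.2])]
pole_piece [(0.67, [228.2, 150.7]), (0.44, [260.2, 193.4])]
tray [(0.76, [142.5, 219.0])]
retainer [(0.56, [299.9, 187.1]), (0.53, [136.9, 236.9])]
condenser [(0.74, [223.6, 200.1]), (0.3, [260.8, 198.2])]
coil_cap [(0.92, [298.6, 185.8])]
tester [(0.6, [395.1, 207.1])]
```

View pics/scene0.png

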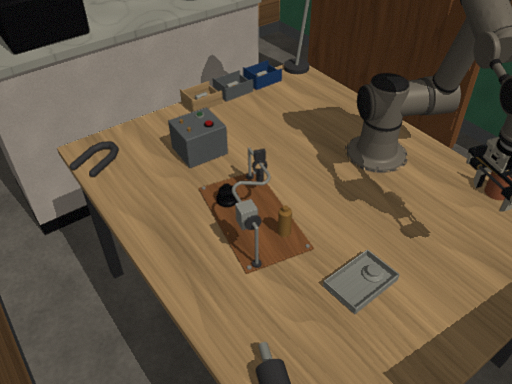

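View pics/top0.png

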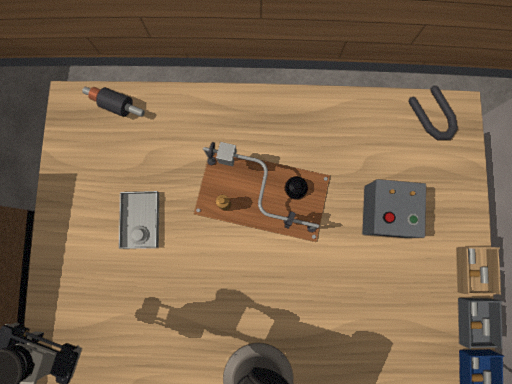

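The top view shows +x up and +y left: pole piece at (228,153), just short of the stop disc (210,153), ring at (289,220), tray at (140,220) on +y side. Next I fit the poses.

```bash
cat > h.py <<'E'
import numpy as np,cv2,pickle
def cloud(p):
    h,w=p["range_z"].shape
    K=np.array([[p["fx"],0,p["cx"]],[0,p["fy"],p["cy"]],[0,0,1]])
    uv=np.stack(np.meshgrid(np.arange(w),np.arange(h)),-1).reshape(-1,1,2).astype(float)
    n=cv2.undistortPoints(uv,K,np.array(p["distortion"]))[:,0]
    z=p["range_z"].reshape(-1,1)
    P=np.hstack([n*z,z]); W=np.array(p["world_from_camera"])
    X=(P@W[:3,:3].T+W[:3,3]).reshape(h,w,3); X[p["range_z"]==0]=np.nan
    return X
def project(p,X):
    W=np.linalg.inv(np.array(p["world_from_camera"]))
    K=np.array([[p["fx"],0,p["cx"]],[0,p["fy"],p["cy"]],[0,0,1]])
    r,_=cv2.Rodrigues(W[:3,:3])
    return cv2.projectPoints(np.asarray(X,float).reshape(-1,1,3),r,W[:3,3],K,np.array(p["distortion"]))[0][:,0]
def railcurve(n=40):
    a=[]
    for t in np.linspace(0,1,n): a.append([-70,-175+140*t,130])
    for t in np.linspace(0,np.pi/2,15): a.append([-35-35*np.cos(t),-35+35*np.sin(t),130])
    for t in np.linspace(0,1,25): a.append([-35+70*t,0,130+30*t])
    for t in np.linspace(0,np.pi/2,15): a.append([35+35*np.sin(t),35-35*np.cos(t),160])
    for t in np.linspace(0,1,n): a.append([70,35+150*t,160])
    return np.array(a)/1000
E
python3 - <<'E'
from h import *
from cell import vision
for n in ("scene","top"):
    p=pickle.load(open(f"{n}0.pkl","rb")); X=cloud(p)
    # table height check
    m=(np.abs(X[...,2])<.006); print(n,"table z med",np.nanmedian(X[...,2][m]))
    b=(X[...,0]>.38)&(X[...,0]<.72)&(X[...,1]>-.3)&(X[...,1]<.3)
    hsv=cv2.cvtColor(p["pixels"],cv2.COLOR_BGR2HSV)
    m=b&(X[...,2]>.004)&(X[...,2]<.013)
    m=cv2.morphologyEx(m.astype(np.uint8),cv2.MORPH_OPEN,np.ones((3,3)))
    nl,lab,st,c=cv2.connectedComponentsWithStats(m)
    for i in np.argsort(-st[1:,4])[:2]+1:
        Q=X[lab==i]; r=cv2.minAreaRect((Q[:,:2]*1000).astype(np.float32)); print(st[i,4],r,np.median(Q[:,2]))
    for k,(lo,hi) in dict(tall=(.05,.3)).items():
        m=b&(X[...,2]>lo); Q=X[m]; print(len(Q),Q.min(0),Q.max(0))
    v=p["pixels"]; 
    u=dict(scene=(180,120,420,320),top=(110,130,340,260))[n]
    cv2.imwrite(f"pics/{n}0z.png",cv2.resize(v[u[1]:u[3],u[0]:u[2]],None,fx=3.3,fy=3.0 if n=="scene" else 3.3,interpolation=cv2.INTER_CUBIC))
E
```

```text
scene table z med 0.0006425575646491488
2165 ((522.840576171875, 43.81695556640625), (359.3493957519531, 161.71743774414062), 69.056884765625) 0.009166175036254831
1266 ((639.6112670898438, -0.6666717529296875), (370.86474609375, 81.65380859375), 78.9627456665039) 0.00924698448093908
1756 [ 0.45828152 -0.16238652  0.05013221] [0.6924824  0.17503943 0.18900293]
top table z med 0.0008461846058365197
3911 ((562.07470703125, 5.032440185546875), (400.6630554199219, 210.4775848388672), 78.53053283691406) 0.008907344659057292
2465 ((576.6717529296875, -92.02383422851562), (216.70065307617188, 165.19276428222656), 79.06049346923828) 0.008665791787525023
1500 [ 0.45535107 -0.15663592  0.05014374] [0.69003443 0.17501276 0.18903276]
```

View pics/top0z.png

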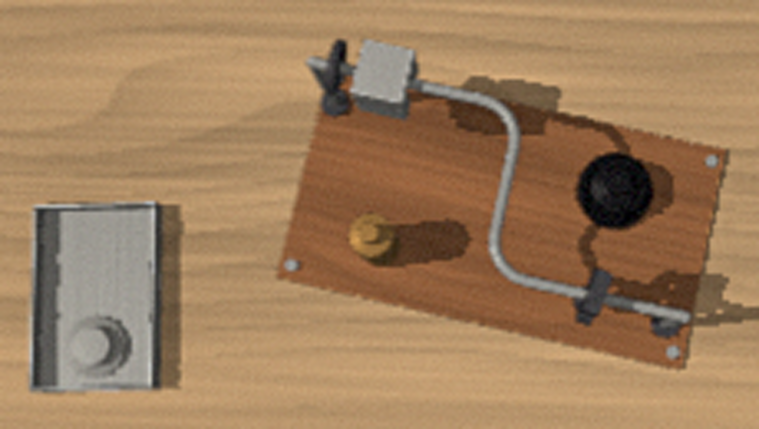

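View pics/scene0z.png

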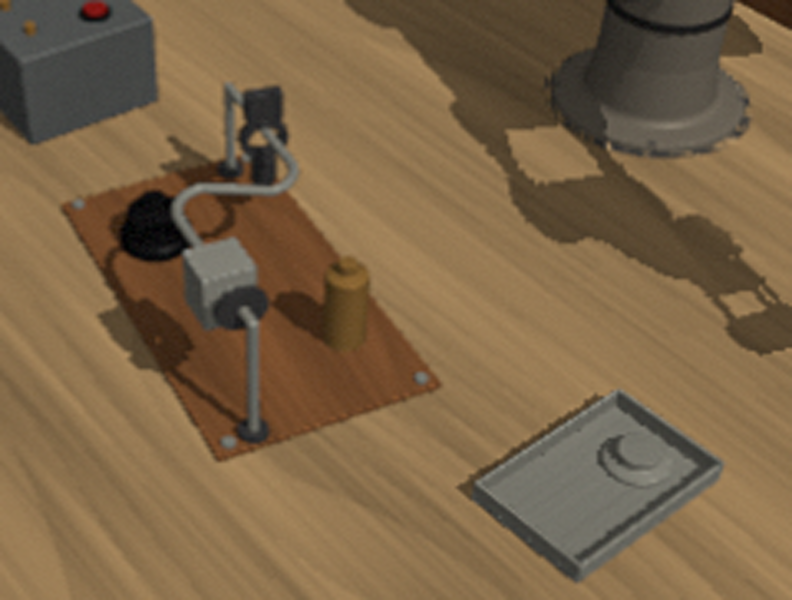

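```bash
cat > fit.py <<'E'
from h import *
from scipy.spatial import cKDTree
from scipy.optimize import least_squares
C=railcurve(80)
def toW(q,P): c,s=np.cos(q[2]),np.sin(q[2]); return np.asarray(P)@np.array([[c,-s,0],[s,c,0],[0,0,1]]).T+[q[0],q[1],0]
def toR(q,X): c,s=np.cos(q[2]),np.sin(q[2]); return (np.asarray(X)-[q[0],q[1],0])@np.array([[c,-s,0],[s,c,0],[0,0,1]])
T=cKDTree(C)
def fitrail(Xs,q0):
    q=np.array(q0)
    for tol in (.02,.012,.009):
        S=[]
        for X in Xs:
            P=X.reshape(-1,3); P=P[np.isfinite(P).all(1)&(P[:,2]>.11)]
            d,_=T.query(toR(q,P)); R=toR(q,P)
            k=(d<tol)&(R[:,1]<.06)&(R[:,1]>-.16)&~((R[:,1]<-.06)&(R[:,1]>-.14)); S.append(P[k])
        Q=np.vstack(S)
        f=lambda q:np.concatenate([T.query(toR(q,s))[0]-.005 for s in S])
        r=least_squares(f,q,loss="soft_l1",f_scale=.002); q=r.x
    return q,len(Q),np.sqrt(np.mean(r.fun**2))
E
python3 - <<'E'
from fit import *
Ps={n:pickle.load(open(f"{n}0.pkl","rb")) for n in ("scene","top")}
Xs={n:cloud(p) for n,p in Ps.items()}
q0=[.562,.005,np.deg2rad(-11.5)]
for k in (["scene"],["top"],["scene","top"]): print(k,*fitrail([Xs[i] for i in k],q0))
q=fitrail(list(Xs.values()),q0)[0]
for n in Xs:
    P=Xs[n].reshape(-1,3); P=P[np.isfinite(P).all(1)]; R=toR(q,P)*1000
    def rep(name,m):
        A=R[m]; 
        if len(A)<3: print(n,name,len(A)); return
        print(n,name,len(A),"lo",np.percentile(A,2,0).round(1),"hi",np.percentile(A,98,0).round(1),"rect",cv2.minAreaRect(A[:,:2].astype(np.float32)))
    x,y,z=R.T
    rep("poletop",(abs(x-70)<40)&(y>50)&(y<158)&(z>175))
    rep("ringtab",(abs(x+70)<40)&(y>-165)&(y<-50)&(z>146))
    rep("ringall",(abs(x+70)<40)&(y>-160)&(y<-40)&(z>60))
    rep("stop",(abs(x-70)<40)&(y>155)&(y<175)&(z>115))
    rep("cond",(abs(x)<60)&(y>15)&(y<180)&(z>60)&(z<112)&(x<45))
    rep("cap",(y<-35)&(y>-150)&(x>-30)&(x<100)&(z>20)&(z<100))
    x,y,z=P.T*1000
    b=(y>250)&(y<450)&(x>380)&(x<650)
    for nm,m in (("tray",b&(z>15)&(z<40)),("wall",b&(z>23)),("retw",b&(z>18)&(z<40)&(abs(y-330)<45))):
        A=P[m]*1000
        if len(A)>3: print(n,nm,len(A),A.min(0).round(),A.max(0).round(),A.mean(0).round(1),cv2.minAreaRect(A[:,:2].astype(np.float32)))
E
```

```text
['scene'] [ 0.56672862 -0.0008981  -0.19164146] 196 0.0017541017243601301
['top'] [ 0.56622797  0.00365527 -0.19522802] 304 0.00153562897832615
['scene', 'top'] [ 0.56696489  0.0033098  -0.19839713] 498 0.001790244936849362
scene poletop 257 lo [ 49.1  95.6 176.8] hi [ 95.6 156.6 188. ] rect ((71.68560791015625, 125.71524047851562), (48.83658218383789, 64.44041442871094), 0.16158796846866608)
scene ringtab 134 lo [ -83.6 -106.2  147.9] hi [-50.4 -87.  183.9] rect ((-67.8957290649414, -96.09202575683594), (20.07711410522461, 36.40387725830078), 76.50305938720703)
scene ringall 358 lo [ -87.4 -145.5   67. ] hi [-45.4 -48.9 182.2] rect ((-65.64434814453125, -98.11082458496094), (45.50865936279297, 110.84745788574219), 20.37689781188965)
scene stop 182 lo [ 50.5 156.5 140.3] hi [ 94.5 171.9 186.2] rect ((72.07504272460938, 165.46981811523438), (18.66020393371582, 46.386905670166016), 86.47518157958984)
scene cond 162 lo [-58.3  90.2  60.8] hi [-36.3 125.4 108.4] rect ((-46.09376525878906, 106.48121643066406), (22.701683044433594, 42.85505294799805), 10.90379524230957)
scene cap 324 lo [ 
[... 1479 characters left out ...]
9), 0.03987092152237892)
top cap 411 lo [  10.8 -132.3   21. ] hi [ 75.3 -67.5  73.7] rect ((44.499778747558594, -100.63695526123047), (71.50556182861328, 70.5516128540039), 12.608789443969727)
top tray 481 [383. 328.  15.] [567. 450.  32.] [456.4 386.7  24.1] ((474.8221435546875, 391.3433837890625), (180.4040985107422, 120.2324447631836), 2.328730344772339)
top wall 326 [383. 328.  23.] [567. 450.  32.] [456.  384.9  26.5] ((474.5484619140625, 391.8018798828125), (180.85223388671875, 119.91848754882812), 2.7895920276641846)
top retw 158 [386. 328.  18.] [567. 375.  31.] [473.7 340.2  25.3] ((476.20452880859375, 354.53216552734375), (180.5171356201172, 45.409732818603516), 2.769244432449341)
```

Both cameras agree within about 3 mm on the rail: (0.566, 0.002), yaw −0.196. Next come the target helper and finer estimates for the pole, tab and retainer.

```bash
cat > plan.py <<'E'
from fit import *
from scipy.spatial.transform import Rotation as Ro
Q=np.array([.5665,.0025,-.196])
def st():
    from cell import observe
    return observe()
def delta(s,pos,yaw):
    """tool-frame slide(mm) and spin to reach world pos with tool y along yaw (mod pi)"""
    R=Ro.from_euler("xyz",s["tool_rot"]).as_matrix()
    y=R[:,1]; cur=np.arctan2(y[1],y[0]); d=(yaw-cur+np.pi/2)%np.pi-np.pi/2
    return (R.T@(np.array(pos)-s["tool_pos"])*1000).round(1), round(-d,3), R.round(2).tolist()
E
python3 - <<'E'
from plan import *
Ps={n:pickle.load(open(f"{n}0.pkl","rb")) for n in ("scene","top")}
for n,p in Ps.items():
    P=cloud(p).reshape(-1,3); P=P[np.isfinite(P).all(1)]; R=toR(Q,P)*1000; x,y,z=R.T
    m=(abs(x-70)<18)&(abs(y-121)<15)&(z>170); print(n,"pole top z",np.median(z[m]))
    m=(abs(x+70)<14)&(abs(y+94)<4)&(z>165); print("tab top",np.percentile(z[m],[50,90,97]), m.sum())
    a=P*1000; m=(a[:,0]>395)&(a[:,0]<475)&(a[:,1]>345)&(a[:,1]<435)&(a[:,2]>14)&(a[:,2]<32)
    A=a[m]; print("ret",m.sum(),cv2.minEnclosingCircle(A[:,:2].astype(np.float32)),A.mean(0))
    m=(abs(a[:,0]-520)<30)&(abs(a[:,1]-390)<30); print("tray floor",np.median(a[m][:,2]))
s=st()
t=toW(Q,np.array([[.07,.121,.26]]))[0]; print(t,delta(s,t,Q[2]))
print("board/pole top cornersworld",toW(Q,np.array([[-.0705,-.0936,.119]])))
E
```

```text
scene pole top z 184.13174969161554
tab top [174.98147825 181.77596658 182.7901998 ] 24
ret 155 ((435.56341552734375, 388.75323486328125), 27.3182315826416) [431.32588345 391.63573713  22.30056421]
tray floor 4.233197232931696
top pole top z 183.70845533169577
tab top [179.76222334 181.95652757 182.12552275] 31
ret 161 ((428.72698974609375, 400.33563232421875), 36.64556121826172) [427.27386254 390.0719123   22.76475889]
tray floor 5.355979167252389
[0.65872418 0.10755094 0.26      ] (array([ -60.8, -238.5,  602.9]), np.float64(1.485), [[0.0, 0.28, 0.96], [0.0, 0.96, -0.28], [-1.0, 0.0, 0.0]])
board/pole top cornersworld [[ 0.47912147 -0.07557818  0.119     ]]
```

send_rows(motion=[{"hand": 0.6, "slide": [-32, 0, 0], "spin": 0}, {"hand": 0.6, "slide": [-32, -8, 20], "spin": 0}, {"hand": 0.6, "slide": [0, -17, 43], "spin": 0}, {"hand": 0.6, "slide": [0, -17, 43], "spin": 0}, {"hand": 0.6, "slide": [0, -17, 43], "spin": 0}, {"hand": 0.6, "slide": [0, -17, 43], "spin": 0}, {"hand": 0.6, "slide": [0, -17, 43], "spin": 0}, {"hand": 0.6, "slide": [0, -17, 43], "spin": 0}])

```text
time: 1.8
tool_pos: [0.3869, 0.319, 0.2663]
tool_rot: [1.048, 1.568, 0.777]
contact_force: [-0.9, 1.5, 0.3]
opening: 0.0735
```

send_rows(motion=[{"hand": 0.6, "slide": [0, -17, 43], "spin": 0}, {"hand": 0.6, "slide": [0, -17, 43], "spin": 0}, {"hand": 0.6, "slide": [0, -17, 43], "spin": 0}, {"hand": 0.6, "slide": [0, -17, 43], "spin": 0}, {"hand": 0.6, "slide": [0, 0, 0], "spin": 0.15}, {"hand": 0.6, "slide": [0, 0, 0], "spin": 0.15}, {"hand": 0.6, "slide": [0, 0, 0], "spin": 0.15}, {"hand": 0.6, "slide": [0, 0, 0], "spin": 0.15}])

```text
time: 2.6
tool_pos: [0.5454, 0.195, 0.2647]
tool_rot: [1.377, 1.568, 0.5]
contact_force: [-0.5, -0.2, 0.2]
opening: 0.0734
```

send_rows(motion=[{"hand": 0.6, "slide": [0, 0, 0], "spin": 0.15}, {"hand": 0.6, "slide": [0, 0, 0], "spin": 0.15}, {"hand": 0.6, "slide": [0, 0, 0], "spin": 0.15}, {"hand": 0.6, "slide": [0, 0, 0], "spin": 0.15}, {"hand": 0.6, "slide": [0, 0, 0], "spin": 0.15}])

```text
time: 3.1
tool_pos: [0.5455, 0.1946, 0.2641]
tool_rot: [2.385, 1.569, 0.758]
contact_force: [0.4, -0.2, 0.2]
opening: 0.0733
```

Run:
```python
from plan import *
s=st();print(s["time"],s["tool_pos"],s["opening"],s["qpos"])
t=toW(Q,np.array([[.07,.121,.26]]))[0]; print(t,delta(s,t,Q[2]))
```

```text
3.1 [0.5454641  0.19459076 0.26411685] 0.07326796475213199 [2.09943620e-01 4.04782834e-01 1.25084280e+00 6.99246173e-04
 1.48482588e+00 2.66054418e-01]
[0.65872418 0.10755094 0.26      ] (array([  4.1, 118. ,  80.5]), np.float64(0.14), [[0.0, 1.0, -0.06], [0.0, -0.06, -1.0], [-1.0, 0.0, -0.0]])
```

send_rows(motion=[{"hand": 0.6, "slide": [0, 0, 0], "spin": 0.14}, {"hand": 0.6, "slide": [0, 35, 32], "spin": 0}, {"hand": 0.6, "slide": [0, 35, 32], "spin": 0}, {"hand": 0.6, "slide": [0, 35, 32], "spin": 0}, {"hand": 0.6, "slide": [0, 0, 0], "spin": 0}])

```text
time: 3.6
tool_pos: [0.6307, 0.0773, 0.2638]
tool_rot: [2.625, 1.569, 0.85]
contact_force: [0.2, -0.4, -0.5]
opening: 0.0735
```

Run:
```python
from plan import *
s=st();print(s["time"],s["tool_pos"],s["opening"],s["qpos"])
t=toW(Q,np.array([[.07,.121,.147]]))[0]; print(t,delta(s,t,Q[2]))
```

```text
3.6 [0.63074246 0.07734781 0.26381934] 0.07351284381137037 [7.92148189e-04 5.20236915e-01 1.06699038e+00 1.29698436e-03
 1.55322531e+00 2.04362457e-01]
[0.65872418 0.10755094 0.147     ] (array([116.9,  21.2, -35.1]), np.float64(-0.008), [[0.0, 0.98, -0.2], [0.0, -0.2, -0.98], [-1.0, 0.0, -0.0]])
```

send_rows(motion=[{"hand": 0.6, "slide": [0, 21, -35], "spin": -0.008}, {"hand": 0.6, "slide": [0, 0, 0], "spin": 0}])

```text
time: 3.8
tool_pos: [0.6581, 0.1059, 0.2611]
tool_rot: [-1.665, 1.566, 2.847]
contact_force: [-1.5, -0.3, -1.3]
opening: 0.0732
```

Run:
```python
from plan import *
from cell import vision
s=st();print(s["time"],s["tool_pos"])
t=toW(Q,np.array([[.07,.121,.147]]))[0]; print(t,delta(s,t,Q[2]))
for n,c in (("top",(150,90,310,250)),("scene",(170,110,330,270))):
    p=vision.read_camera(n); v=p["pixels"].copy()
    uv=project(p,toW(Q,C))
    for u in uv[::3]: cv2.circle(v,tuple(int(round(a)) for a in u),0,(0,0,255),-1)
    cv2.imwrite(f"pics/{n}1.png",cv2.resize(v[c[1]:c[3],c[0]:c[2]],None,fx=3.5,fy=3.5,interpolation=cv2.INTER_CUBIC))
```

```text
3.8 [0.65814744 0.10586695 0.26112513]
[0.65872418 0.10755094 0.147     ] (array([114.1,   0.8,  -1.7]), np.float64(-0.004), [[-0.0, 0.98, -0.2], [0.0, -0.2, -0.98], [-1.0, -0.0, -0.0]])
```

View pics/top1.png

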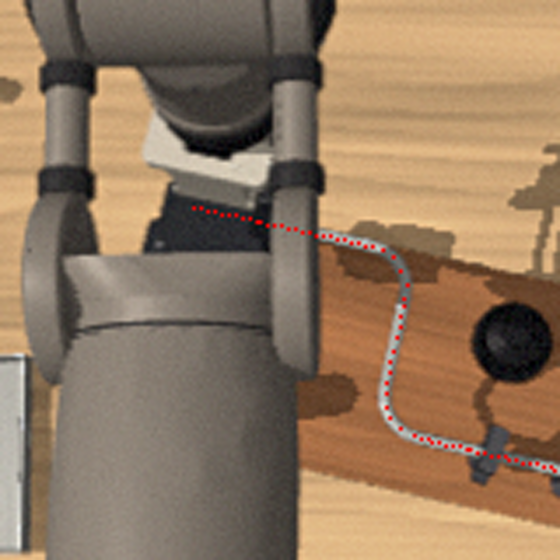

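View pics/scene1.png

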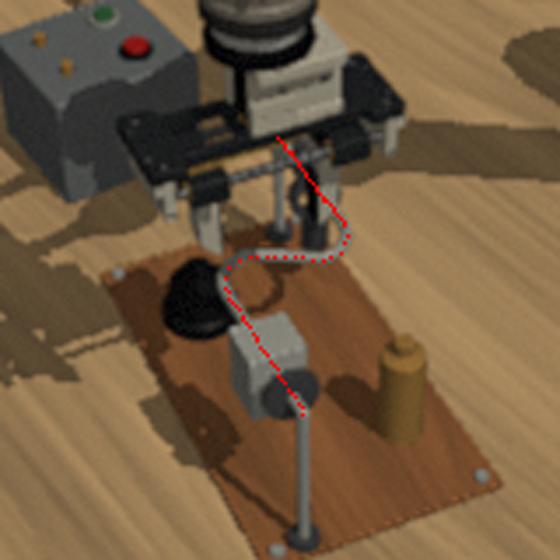

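The overlay follows the rail in both views, and the open jaws stand above the pole piece. Descending.

send_rows(motion=[{"hand": 0.6, "slide": [30, 1, -2], "spin": -0.004}, {"hand": 0.6, "slide": [30, 0, 0], "spin": 0}, {"hand": 0.6, "slide": [20, 0, 0], "spin": 0}, {"hand": 0.6, "slide": [20, 0, 0], "spin": 0}, {"hand": 0.6, "slide": [14, 0, 0], "spin": 0}, {"hand": 0.6, "slide": [0, 0, 0], "spin": 0}])

```text
time: 4.5
tool_pos: [0.6551, 0.1061, 0.1503]
tool_rot: [1.581, 1.568, -0.185]
contact_force: [-0.3, 0.1, 0.1]
opening: 0.0735
```

Run:
```python
from plan import *
s=st();print(s["time"],s["tool_pos"],s["contact_force"])
t=toW(Q,np.array([[.07,.121,.147]]))[0]; print(t,delta(s,t,Q[2]))
```

```text
4.5 [0.65511644 0.10607903 0.15033217] [-0.33580153  0.05577054  0.10899745]
[0.65872418 0.10755094 0.147     ] (array([ 3.3,  3.2, -2.1]), np.float64(0.001), [[0.0, 0.98, -0.19], [-0.0, -0.19, -0.98], [-1.0, 0.0, -0.0]])
```

send_rows(motion=[{"hand": 0.6, "slide": [3.3, 3.3, -2], "spin": 0}, {"hand": 0.6, "slide": [0, 0, 0], "spin": 0}, {"hand": 0.25, "slide": [0, 0, 0], "spin": 0}, {"hand": 0.15, "slide": [0, 0, 0], "spin": 0}], grip_force=15)

```text
time: 4.9
tool_pos: [0.6599, 0.1077, 0.1513]
tool_rot: [1.725, 1.562, -0.04]
contact_force: [-0.2, -0.1, 0.7]
opening: 0.0619
```

send_rows(motion=[{"hand": 0.0, "slide": [0, 0, 0], "spin": 0}, {"hand": -0.2, "slide": [0, 0, 0], "spin": 0}, {"hand": -0.2, "slide": [0, 0, 0], "spin": 0}], grip_force=15)

```text
time: 5.2
tool_pos: [0.6602, 0.1077, 0.1524]
tool_rot: [1.738, 1.56, -0.028]
contact_force: [0.6, 0.2, -2.2]
opening: 0.0475
```

send_rows(motion=[{"hand": -0.2, "slide": [0, 0, 0], "spin": 0}, {"hand": -0.2, "slide": [-8, 0, 0], "spin": 0}, {"hand": -0.2, "slide": [-15, 0, 0], "spin": 0}, {"hand": -0.2, "slide": [-20, 0, 0], "spin": 0}, {"hand": -0.2, "slide": [-20, 0, 0], "spin": 0}, {"hand": -0.2, "slide": [-20, 0, 0], "spin": 0}, {"hand": -0.2, "slide": [-20, 0, 0], "spin": 0}], grip_force=40)

```text
time: 5.9
tool_pos: [0.6563, 0.1074, 0.254]
tool_rot: [-1.054, 1.567, -2.82]
contact_force: [0.3, 0.3, -3.7]
opening: 0.0466
```

Run:
```python
from plan import *
from cell import vision
s=st();print(s["time"],s["tool_pos"],s["contact_force"],s["opening"],s["tool_rot"])
t=np.array([.518,.392,.245]); print(delta(s,t,0.04))
p=vision.read_camera("scene"); v=p["pixels"][90:290,150:400]
cv2.imwrite("pics/scene2.png",cv2.resize(v,None,fx=3,fy=3,interpolation=cv2.INTER_CUBIC))
```

```text
5.9 [0.6562835  0.10740076 0.25400815] [ 0.32620692  0.28830029 -3.71872149] 0.04655136137697927 [-1.05418679  1.56743833 -2.81974824]
(array([   9.1, -190.7, -252.5]), np.float64(-0.235), [[-0.0, 0.98, -0.19], [-0.0, -0.19, -0.98], [-1.0, -0.0, 0.0]])
```

View pics/scene2.png

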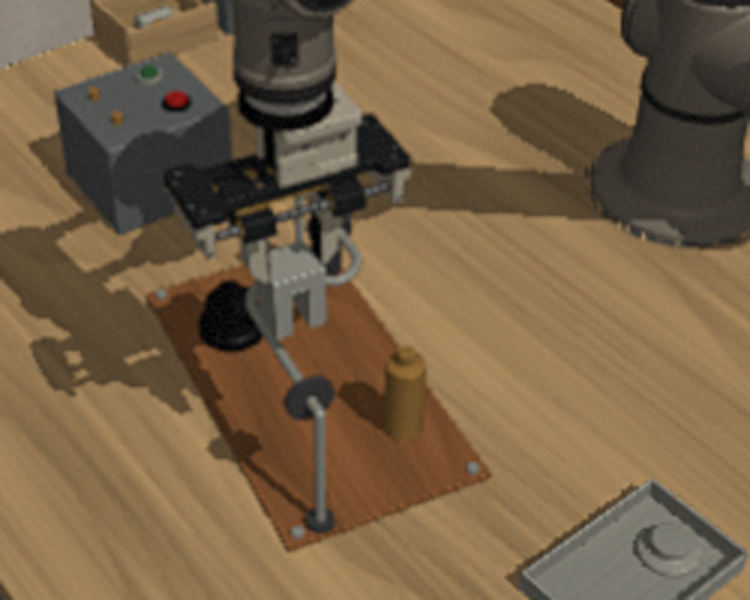

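The pole piece hangs upright in the jaws, at about (290,290) in the crop, clear of the rail. Moving it to the tray.

send_rows(motion=[{"hand": -0.2, "slide": [0, -15, -20], "spin": 0}, {"hand": -0.2, "slide": [0, -25, -33], "spin": 0}, {"hand": -0.2, "slide": [0, -28, -37], "spin": 0}, {"hand": -0.2, "slide": [0, -28, -37], "spin": 0}, {"hand": -0.2, "slide": [0, -28, -37], "spin": 0}, {"hand": -0.2, "slide": [0, -28, -37], "spin": 0}, {"hand": -0.2, "slide": [0, -20, -26], "spin": 0}, {"hand": -0.2, "slide": [0, -10, -13], "spin": 0}])

```text
time: 6.75
tool_pos: [0.5222, 0.3839, 0.254]
tool_rot: [0.66, 1.567, -1.114]
contact_force: [0.2, -0.5, -3.2]
opening: 0.0468
```

Run:
```python
from plan import *
s=st();print(s["time"],s["tool_pos"],s["contact_force"],s["opening"],s["tool_rot"])
t=np.array([.518,.392,.1]); print(delta(s,t,0.04))
```

```text
6.75 [0.52224516 0.38389746 0.2540047 ] [ 0.20924443 -0.47340308 -3.19802063] 0.04682057618749526 [ 0.65955512  1.56730837 -1.11373082]
(array([154. ,  -6.1,  -7.5]), np.float64(-0.242), [[0.0, 0.98, -0.2], [-0.0, -0.2, -0.98], [-1.0, 0.0, 0.0]])
```

send_rows(motion=[{"hand": -0.2, "slide": [0, -6, -7.5], "spin": 0}, {"hand": -0.2, "slide": [25, 0, 0], "spin": -0.12}, {"hand": -0.2, "slide": [35, 0, 0], "spin": -0.12}, {"hand": -0.2, "slide": [35, 0, 0], "spin": 0}, {"hand": -0.2, "slide": [35, 0, 0], "spin": 0}, {"hand": -0.2, "slide": [35, 0, 0], "spin": 0}, {"hand": -0.2, "slide": [15, 0, 0], "spin": 0}, {"hand": -0.2, "slide": [0, 0, 0], "spin": 0}])

```text
time: 7.55
tool_pos: [0.5177, 0.3919, 0.0663]
tool_rot: [0.461, 1.566, -1.061]
contact_force: [-0.2, -0.4, -3.0]
opening: 0.0465
```

Run:
```python
from plan import *
from cell import vision
s=st();print(s["time"],s["tool_pos"],s["contact_force"],s["opening"],s["tool_rot"])
t=np.array([.518,.392,.037]); print(delta(s,t,0.04))
p=vision.read_camera("scene"); v=p["pixels"][180:330,260:460]
cv2.imwrite("pics/scene3.png",cv2.resize(v,None,fx=3.5,fy=3.5,interpolation=cv2.INTER_CUBIC))
X=cloud(p); m=vision.cut_out(p,"pole_piece"); print([r["conf"] for r in m],m[0]["uv"] if m else 0)
if m:
    A=X[m[0]["mask"]]; print(np.nanpercentile(A,[2,50,98],axis=0))
```

```text
7.55 [0.51772851 0.39187805 0.06632394] [-0.21955195 -0.39740717 -2.95781682] 0.04654082508843702 [ 0.46112105  1.5663123  -1.06064583]
(array([29.3,  0.2, -0.2]), np.float64(0.009), [[0.0, 1.0, 0.05], [-0.0, 0.05, -1.0], [-1.0, 0.0, 0.0]])
[0.54] [352.1, 282.8]
[[0.49540342 0.3748291  0.03748364]
 [0.53164365 0.4063816  0.07105239]
 [0.54318783 0.41290706 0.09958744]]
```

View pics/scene3.png

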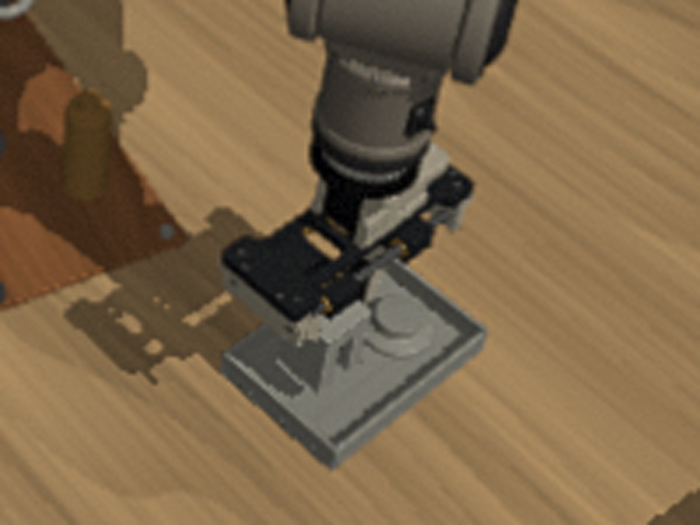

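The pole hangs upright over the tray's +x half. Lowering it until it touches down.

send_rows(motion=[{"hand": -0.2, "slide": [12, 0, 0], "spin": 0}, {"hand": -0.2, "slide": [10, 0, 0], "spin": 0}, {"hand": -0.2, "slide": [3, 0, 0], "spin": 0}])

```text
time: 7.95
tool_pos: [0.5219, 0.3938, 0.0466]
tool_rot: [1.702, 1.558, 0.18]
contact_force: [0.1, -0.4, -3.2]
opening: 0.0468
```

send_rows(motion=[{"hand": -0.2, "slide": [2, 0, 0], "spin": 0}])

```text
time: 8.05
tool_pos: [0.522, 0.3939, 0.0445]
tool_rot: [1.709, 1.557, 0.187]
contact_force: [0.6, -0.3, -2.8]
opening: 0.0468
```

send_rows(motion=[{"hand": -0.2, "slide": [2, 0, 0], "spin": 0}])

```text
time: 8.15
tool_pos: [0.5223, 0.394, 0.0426]
tool_rot: [1.72, 1.557, 0.197]
contact_force: [-0.7, 0.6, -3.0]
opening: 0.0468
```

send_rows(motion=[{"hand": -0.2, "slide": [2, 0, 0], "spin": 0}, {"hand": -0.2, "slide": [2, 0, 0], "spin": 0}])

```text
time: 8.35
tool_pos: [0.5225, 0.3943, 0.0388]
tool_rot: [1.739, 1.556, 0.217]
contact_force: [-0.4, -1.0, -2.3]
opening: 0.0468
```

send_rows(motion=[{"hand": -0.2, "slide": [2, 0, 0], "spin": 0}])

```text
time: 8.45
tool_pos: [0.5226, 0.3946, 0.0373]
tool_rot: [1.779, 1.556, 0.257]
contact_force: [-5.9, -1.5, 12.7]
opening: 0.0466
```

send_rows(motion=[{"hand": -0.2, "slide": [1.5, 0, 0], "spin": 0}])

```text
time: 8.55
tool_pos: [0.5226, 0.3948, 0.0374]
tool_rot: [1.789, 1.555, 0.267]
contact_force: [-5.0, -4.0, 12.1]
opening: 0.0466
```

Touchdown came at the predicted 0.037. Releasing.

send_rows(motion=[{"hand": 0.12, "slide": [0, 0, 0], "spin": 0}, {"hand": 0.25, "slide": [0, 0, 0], "spin": 0}, {"hand": 0.35, "slide": [0, 0, 0], "spin": 0}])

```text
time: 8.85
tool_pos: [0.5237, 0.3955, 0.0393]
tool_rot: [1.836, 1.551, 0.315]
contact_force: [0.2, 0.0, 0.6]
opening: 0.0599
```

Run:
```python
from plan import *
s=st();print(s["time"],s["tool_pos"],s["contact_force"],s["opening"],s["tool_rot"])
print(delta(s,[.52,.393,.2],0.04))
```

```text
8.85 [0.52371225 0.39547575 0.03927265] [0.17317858 0.02039374 0.57566649] 0.059923588117397314 [1.83638746 1.55126334 0.3146503 ]
(array([-160.8,   -0.8,    1.5]), np.float64(0.009), [[0.02, 1.0, 0.05], [0.01, 0.05, -1.0], [-1.0, 0.02, -0.01]])
```

send_rows(motion=[{"hand": 0.45, "slide": [-10, 0, 0], "spin": 0}, {"hand": 0.45, "slide": [-20, 0, 0], "spin": 0}, {"hand": 0.45, "slide": [-35, 0, 0], "spin": 0}, {"hand": 0.3, "slide": [-45, 0, 0], "spin": 0}, {"hand": 0.3, "slide": [-45, 0, 0], "spin": 0}, {"hand": 0.3, "slide": [-45, 0, 0], "spin": 0}, {"hand": 0.3, "slide": [-30, 0, 0], "spin": 0}])

```text
time: 9.55
tool_pos: [0.5176, 0.3928, 0.2761]
tool_rot: [1.689, 1.559, 0.167]
contact_force: [0.2, 0.3, -0.8]
opening: 0.0597
```

Run:
```python
from plan import *
from cell import vision
s=st();print(s["time"],s["tool_pos"],s["tool_rot"],s["qpos"])
t=toW(Q,np.array([[-.0705,-.0936,.26]]))[0]
print(t,delta(s,t,-.338))
for n,c in (("scene",(280,190,440,330)),("top",(60,90,340,270))):
    p=vision.read_camera(n); v=p["pixels"][c[1]:c[3],c[0]:c[2]]; pickle.dump(p,open(f"{n}4.pkl","wb"))
    cv2.imwrite(f"pics/{n}4.png",cv2.resize(v,None,fx=2.8,fy=2.8,interpolation=cv2.INTER_CUBIC))
    P=cloud(p).reshape(-1,3); m=(abs(P[:,0]-.52)<.04)&(abs(P[:,1]-.39)<.045)&(P[:,2]>.05)&(P[:,2]<.085)
    A=P[m]; print(m.sum(), A.min(0) if len(A) else 0, A.max(0) if len(A) else 0, np.median(A,0) if len(A) else 0)
```

```text
9.55 [0.5176216  0.39280319 0.27610301] [1.68858478 1.55908053 0.16651974] [ 0.53355055  0.54136161  0.99934093 -0.00420485  1.5899544   0.48471573]
[ 0.47912147 -0.07557818  0.26      ] (array([ 14.7, -61.4, 466. ]), np.float64(0.387), [[0.01, 1.0, 0.05], [0.0, 0.05, -1.0], [-1.0, 0.01, -0.0]])
336 [0.49761622 0.36911765 0.05033778] [0.54995765 0.41667926 0.07304151] [0.52658834 0.39555543 0.06733419]
277 [0.49728992 0.37105017 0.05014704] [0.5469705  0.41811283 0.07422999] [0.52119977 0.39274605 0.0688524 ]
```

View pics/scene4.png

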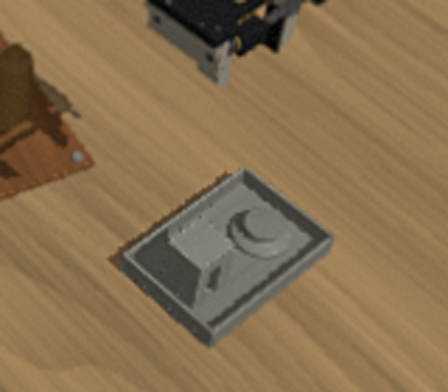

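View pics/top4.png

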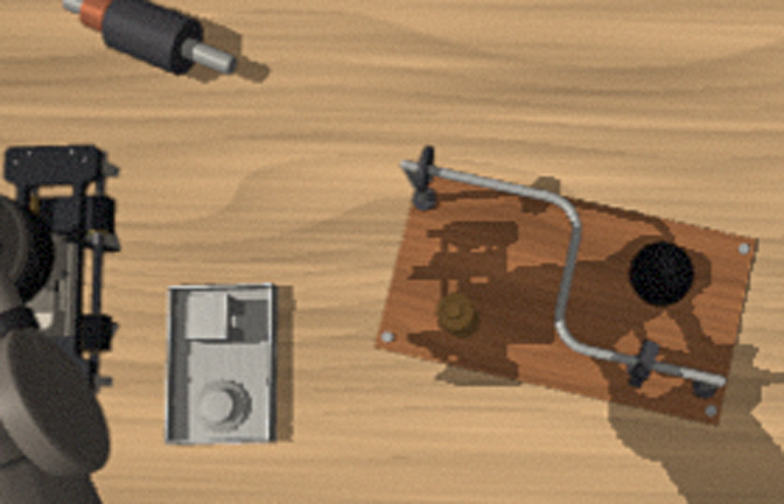

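The pole piece stands upright in the tray beside the retainer, with its top at 68 mm. Leg 3 is now clear, so I refit the rail and the ring on it.

```bash
sed -i 's/(R\[:,1\]<.06)/(R[:,1]<.15)/' fit.py
python3 - <<'E'
from plan import *
Xs={n:cloud(pickle.load(open(f"{n}4.pkl","rb"))) for n in ("scene","top")}
for k in (["scene"],["top"],["scene","top"]): print(k,*fitrail([Xs[i] for i in k],Q))
for n,X in Xs.items():
    P=X.reshape(-1,3); P=P[np.isfinite(P).all(1)]; R=toR(Q,P)*1000;x,y,z=R.T
    for lo in (148,165,175):
        A=R[(abs(x+70)<40)&(y>-165)&(y<-50)&(z>lo)]; 
        if len(A)>4: print(n,lo,len(A),cv2.minAreaRect(A[:,:2].astype(np.float32)))
E
```

```text
['scene'] [ 5.67146783e-01  1.23637251e-04 -2.02460194e-01] 271 0.0018649431743601643
['top'] [ 0.56649075  0.00373385 -0.19809389] 423 0.001468041772359662
['scene', 'top'] [ 0.56692462  0.00298699 -0.20027498] 688 0.0017433264693441518
scene 148 130 ((-67.104248046875, -95.49436950683594), (22.07781982421875, 37.572174072265625), 88.24763488769531)
scene 165 76 ((-67.17376708984375, -94.99958801269531), (37.562164306640625, 21.37640380859375), 1.1997294425964355)
scene 175 50 ((-67.82856750488281, -96.4133071899414), (36.19364929199219, 18.577007293701172), 1.1997294425964355)
top 148 81 ((-70.21727752685547, -92.52335357666016), (13.947587966918945, 35.39083480834961), 82.2299575805664)
top 165 73 ((-70.21192932128906, -92.57524108886719), (13.846232414245605, 35.36666488647461), 82.20270538330078)
top 175 69 ((-70.04000091552734, -92.59878540039062), (13.846232414245605, 35.01960754394531), 82.20270538330078)
```

send_rows(motion=[{"hand": 0.3, "slide": [0, -4, 30], "spin": 0}, {"hand": 0.3, "slide": [0, -6, 45], "spin": 0}, {"hand": 0.3, "slide": [0, -6, 45], "spin": 0}, {"hand": 0.3, "slide": [0, -6, 45], "spin": 0}, {"hand": 0.3, "slide": [0, -6, 45], "spin": 0}, {"hand": 0.3, "slide": [0, -6, 45], "spin": 0}, {"hand": 0.3, "slide": [0, -6, 45], "spin": 0}, {"hand": 0.3, "slide": [0, -6, 45], "spin": 0}])

```text
time: 10.45
tool_pos: [0.4869, 0.0401, 0.2739]
tool_rot: [1.887, 1.552, 0.375]
contact_force: [0.4, 0.0, -0.0]
opening: 0.0596
```

send_rows(motion=[{"hand": 0.3, "slide": [0, -6, 45], "spin": 0}, {"hand": 0.3, "slide": [0, -4, 25], "spin": 0}, {"hand": 0.3, "slide": [0, 0, 0], "spin": 0.13}, {"hand": 0.3, "slide": [0, 0, 0], "spin": 0.13}, {"hand": 0.3, "slide": [0, 0, 0], "spin": 0.13}])

```text
time: 10.95
tool_pos: [0.4778, -0.0399, 0.2724]
tool_rot: [2.252, 1.554, 0.329]
contact_force: [0.7, -0.7, -0.0]
opening: 0.0598
```

Run:
```python
from plan import *
s=st();print(s["time"],s["tool_pos"],s["tool_rot"],s["qpos"])
t=toW(Q,np.array([[-.0705,-.0936,.26]]))[0]
print(t,delta(s,t,-.338))
```

```text
10.95 [ 0.47776909 -0.03989017  0.27241436] [2.25247987 1.55422833 0.32882156] [-0.24995743  0.19730133  1.51976929  0.00917989  1.41065869  0.10150359]
[ 0.47912147 -0.07557818  0.26      ] (array([12.2, 13.4, 33.2]), np.float64(-0.015), [[0.02, 0.94, -0.35], [0.01, -0.35, -0.94], [-1.0, 0.01, -0.01]])
```

```bash
sed -i 's/^Q=.*/Q=np.array([.567,.003,-.199])/' plan.py
python3 - <<'E'
from plan import *
s=st()
t=toW(Q,np.array([[-.0705,-.0935,.2]]))[0]
print(t,delta(s,t,-.335))
E
```

```text
[ 0.4794074  -0.07471767  0.2       ] (array([72.2, 12.6, 32.9]), np.float64(-0.018), [[0.02, 0.94, -0.35], [0.01, -0.35, -0.94], [-1.0, 0.01, -0.01]])
```

send_rows(motion=[{"hand": 0.3, "slide": [0, 13, 33], "spin": -0.018}, {"hand": 0.3, "slide": [20, 0, 0], "spin": 0}, {"hand": 0.3, "slide": [30, 0, 0], "spin": 0}, {"hand": 0.3, "slide": [20, 0, 0], "spin": 0}, {"hand": 0.3, "slide": [0, 0, 0], "spin": 0}])

```text
time: 11.45
tool_pos: [0.4788, -0.0768, 0.2002]
tool_rot: [2.202, 1.553, 0.289]
contact_force: [-0.7, -0.0, -0.1]
opening: 0.0596
```

Run:
```python
from plan import *
from cell import vision
s=st();print(s["time"],s["tool_pos"],s["tool_rot"])
t=toW(Q,np.array([[-.0705,-.0935,.152]]))[0]
print(t,delta(s,t,-.335))
p=vision.read_camera("scene"); c=(190,100,330,220); v=p["pixels"][c[1]:c[3],c[0]:c[2]]
cv2.imwrite("pics/scene5.png",cv2.resize(v,None,fx=5,fy=5,interpolation=cv2.INTER_CUBIC))
```

```text
11.45 [ 0.478808   -0.07676375  0.20018955] [2.20160055 1.55332507 0.289308  ]
[ 0.4794074  -0.07471767  0.152     ] (array([48.2, -0.8, -1.6]), np.float64(-0.007), [[0.02, 0.94, -0.33], [0.0, -0.33, -0.94], [-1.0, 0.01, -0.01]])
```

View pics/scene5.png

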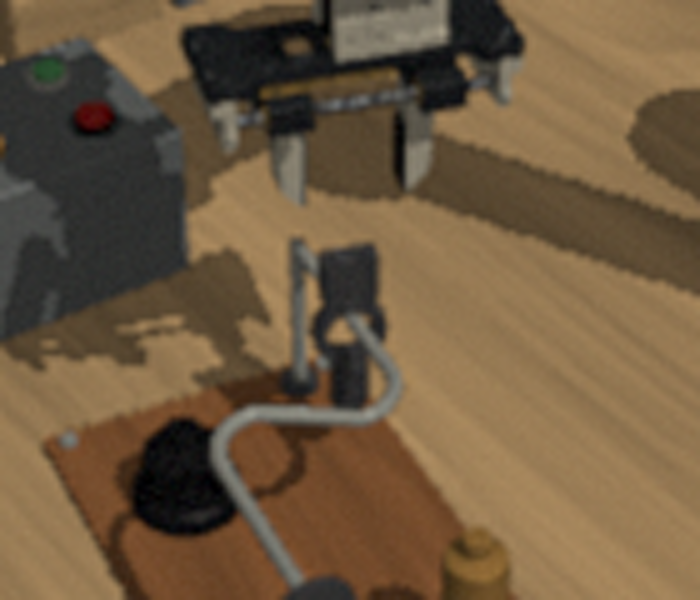

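The jaws stand over the tab at (348,280) in the crop. Descending and gripping.

send_rows(motion=[{"hand": 0.3, "slide": [15, -1, -1.6], "spin": 0}, {"hand": 0.3, "slide": [15, 0, 0], "spin": 0}, {"hand": 0.3, "slide": [12, 0, 0], "spin": 0}, {"hand": 0.3, "slide": [6, 0, 0], "spin": 0}, {"hand": 0.3, "slide": [0, 0, 0], "spin": 0}])

```text
time: 12.0
tool_pos: [0.4836, -0.0755, 0.1586]
tool_rot: [1.952, 1.542, 0.04]
contact_force: [-0.1, 0.1, 0.6]
opening: 0.06
```

Run:
```python
from plan import *
s=st();print(s["time"],s["tool_pos"],s["tool_rot"],s["contact_force"])
t=toW(Q,np.array([[-.0705,-.0935,.152]]))[0]
print(t,delta(s,t,-.335))
```

```text
12.0 [ 0.4835832  -0.0755252   0.15856527] [1.9517022  1.54219437 0.04046394] [-0.13687772  0.14483044  0.62257335]
[ 0.4794074  -0.07471767  0.152     ] (array([ 6.4, -4.4,  0.7]), np.float64(-0.006), [[0.03, 0.94, -0.33], [0.0, -0.33, -0.94], [-1.0, 0.03, -0.01]])
```

send_rows(motion=[{"hand": 0.1, "slide": [8, -4.5, 0.7], "spin": 0}, {"hand": -0.5, "slide": [1, -0.5, 0], "spin": 0}, {"hand": -0.5, "slide": [1, -0.5, 0], "spin": 0}, {"hand": -0.5, "slide": [1, -0.5, 0], "spin": 0}], grip_force=30)

```text
time: 12.4
tool_pos: [0.4792, -0.0746, 0.1494]
tool_rot: [1.895, 1.537, -0.016]
contact_force: [0.9, -0.7, 3.5]
opening: 0.0344
```

Run:
```python
from plan import *
from cell import vision
s=st();print(s["time"],s["tool_pos"],s["tool_rot"],s["contact_force"],s["opening"])
t=toW(Q,np.array([[-.0705,-.0935,.152]]))[0]
print(t,delta(s,t,-.335),toR(Q,s["tool_pos"]))
p=vision.read_camera("scene"); c=(190,100,330,220); v=p["pixels"][c[1]:c[3],c[0]:c[2]]
cv2.imwrite("pics/scene6.png",cv2.resize(v,None,fx=5,fy=5,interpolation=cv2.INTER_CUBIC))
```

```text
12.4 [ 0.47920404 -0.07457417  0.1493557 ] [ 1.89496145  1.53734606 -0.01605023] [ 0.91929151 -0.7038174   3.49944161] 0.034407048434653684
[ 0.4794074  -0.07471767  0.152     ] (array([-2.6,  0.3,  0. ]), np.float64(-0.005), [[0.03, 0.94, -0.33], [-0.0, -0.33, -0.94], [-1.0, 0.03, -0.01]]) [-0.07072772 -0.09339953  0.1493557 ]
```

View pics/scene6.png

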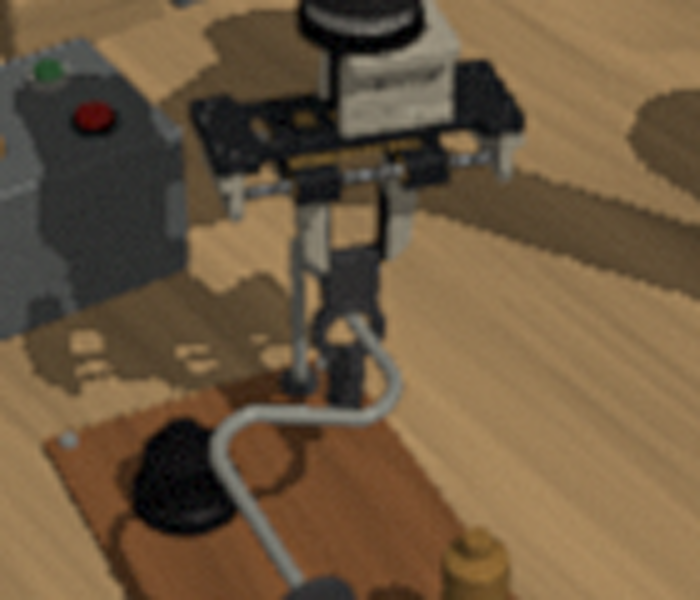

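Run:
```python
from plan import *
from cell import vision
s=st()
p=vision.read_camera("scene"); c=(190,100)
R=Ro.from_euler("xyz",s["tool_rot"]).as_matrix()
for nm,pt in (("tcp",s["tool_pos"]),("grasp",s["tool_pos"]-.019*R[:,0]),("tcp+y18",s["tool_pos"]+.018*R[:,1]),("tcp-y18",s["tool_pos"]-.018*R[:,1])):
    print(nm,(project(p,pt)[0]-c)*5)
r=toR(Q,s["tool_pos"]);
for z in (.119,.142,.161,.18): print(z,(project(p,toW(Q,[[r[0],r[1],z]]))[0]-c)*5)
v=p["pixels"][115:190,225:290]; cv2.imwrite("pics/scene7.png",cv2.resize(v,None,fx=8,fy=8,interpolation=cv2.INTER_CUBIC))
X=cloud(p); print(X[150:168:1,258].round(3))
```

```text
tcp [350.40142446 291.43773928]
grasp [351.17533512 267.08554072]
tcp+y18 [322.94238893 295.96696223]
tcp-y18 [377.70880832 286.93715273]
0.119 [350.49697283 329.01972721]
0.142 [350.42499317 300.6864659 ]
0.161 [350.36416091 276.84350806]
0.18 [350.30205056 252.59528788]
[[ 0.485 -0.078  0.183]
 [ 0.486 -0.077  0.18 ]
 [ 0.486 -0.076  0.176]
 [ 0.484 -0.079  0.17 ]
 [ 0.487 -0.075  0.17 ]
 [ 0.489 -0.072  0.168]
 [ 0.485 -0.078  0.159]
 [ 0.487 -0.075  0.158]
 [ 0.487 -0.075  0.154]
 [ 0.485 -0.078  0.147]
 [ 0.49  -0.071  0.15 ]
 [ 0.488 -0.074  0.143]
 [ 0.486 -0.077  0.136]
 [ 0.487 -0.075  0.134]
 [ 0.393 -0.204  0.001]
 [ 0.393 -0.204 -0.004]
 [ 0.396 -0.2   -0.004]
 [ 0.405 -0.187  0.004]]
```

View pics/scene7.png

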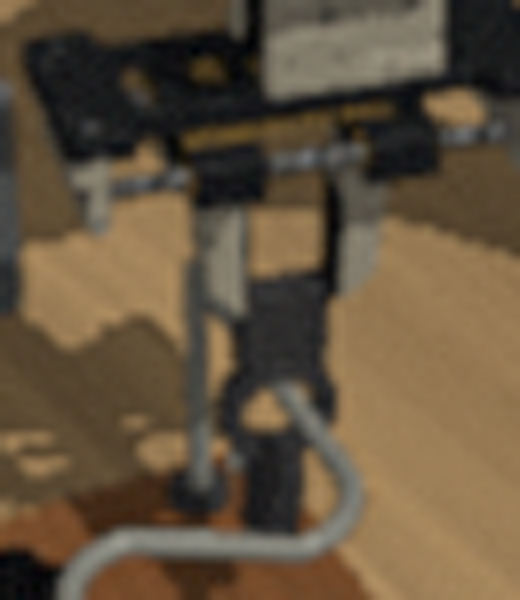

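Run:
```python
from plan import *
p=pickle.load(open("scene0.pkl","rb"))
R=Ro.from_euler("xyz",[2.20160055,1.55332507,0.289308]).as_matrix(); t=np.array([ 0.478808,-0.07676375,0.20018955])
for y in (.030,.049,-.030,-.049):
  for x in (0,-.019): print(y,x,(project(p,t+R@[x,y,0])[0]-[190,100])*5)
```

```text
0.03 0 [301.83370934 232.49259611]
0.03 -0.019 [301.68262741 207.08798939]
0.049 0 [271.91995453 237.65759576]
0.049 -0.019 [271.51111954 212.22487103]
-0.03 0 [395.20293735 216.40930511]
-0.03 -0.019 [395.84567651 191.09881745]
-0.049 0 [424.4208332  211.38825554]
-0.049 -0.019 [425.30853144 186.10921635]
```

Run:
```python
from plan import *
from cell import vision
s=st()
R=Ro.from_euler("xyz",s["tool_rot"]).as_matrix()
for n in ("scene","top"):
    p=vision.read_camera(n); X=cloud(p).reshape(-1,3); X=X[np.isfinite(X).all(1)]
    L=(X-s["tool_pos"])@R*1000
    m=(abs(L[:,1])<80)&(abs(L[:,2])<25)&(L[:,0]>-90)&(L[:,0]<15)
    A=L[m]
    for a in range(-90,15,6):
        B=A[(A[:,0]>=a)&(A[:,0]<a+6)]
        print(n,a,len(B),"y",np.sort(B[:,1]).round()[[0,len(B)//4,len(B)//2,3*len(B)//4,-1]] if len(B) else "", "z", B[:,2].min().round() if len(B) else "",B[:,2].max().round() if len(B) else "")
```

```text
scene -90 3 y [-23. -23. -20. -18. -18.] z -9.0 -5.0
scene -84 15 y [-33. -23. -19.  25.  37.] z -15.0 6.0
scene -78 23 y [-33. -19. -16.  30.  38.] z -13.0 13.0
scene -72 24 y [-33. -21. -15.  30.  39.] z -13.0 10.0
scene -66 28 y [-34. -19.  21.  31.  38.] z -13.0 10.0
scene -60 22 y [-32. -23. -15.  26.  36.] z -13.0 4.0
scene -54 20 y [-30. -22. -16.  27.  36.] z -12.0 7.0
scene -48 23 y [-30. -22.  20.  32.  35.] z -14.0 5.0
scene -42 13 y [-21. -16.  20.  25.  30.] z -13.0 4.0
scene -36 37 y [-26. -14.  -5.  10.  29.] z -10.0 11.0
scene -30 21 y [-16.  -8.  -2.   1.  19.] z -8.0 13.0
scene -24 13 y [-14.  -5.   8.  13.  20.] z -6.0 2.0
scene -18 19 y [-16.  -2.   6.  15.  19.] z -6.0 2.0
scene -12 22 y [-16.  -5.   7.  14.  21.] z -6.0 4.0
scene -6 17 y [-17.  -9.  -3.   9.  18.] z -7.0 2.0
scene 0 18 y [-16.  -6.   5.  13.  20.] z -5.0 4.0
scene 6 19 y [-18.  -9.   1.  15.  23.] z -21.0 5.0
scene 12 22 y [-17.  -3.   4.  17.  25.] z -22.0 7.0
top -90 0 y  z  
top -84 0 y  z  
top -78 0 y  z  
top -72 0 y  z  
top -66 0 y  z  
top -60 0 y  z  
top -54 0 y  z  
top -48 0 y  z  
top -42 0 y  z  
top -36 0 y  z  
top -30 0 y  z  
top -24 0 y  z  
top -18 0 y  z  
top -12 0 y  z  
top -6 0 y  z  
top 0 0 y  z  
top 6 0 y  z  
top 12 0 y  z
```

The visible finger ends sit roughly at the grasp point rather than at the TCP, but the opening of 34 mm confirms the tab is gripped. I'll raise the ring a little so it's clear of the rail, square it up, and move along leg 1 while watching the force.

send_rows(motion=[{"hand": -0.5, "slide": [-4, 0, 0], "spin": -0.07}, {"hand": -0.5, "slide": [-2, 0, 0], "spin": -0.07}, {"hand": -0.5, "slide": [1, 0, -10], "spin": 0}, {"hand": -0.5, "slide": [1, 0, -10], "spin": 0}], grip_force=45)

```text
time: 13.0
tool_pos: [0.4813, -0.0541, 0.1516]
tool_rot: [1.817, 1.543, 0.046]
contact_force: [1.2, 0.9, -3.0]
opening: 0.0333
```

```bash
cat > g.py <<'E'
from plan import *
import sys
def ways():
    W=[]
    for y in (-80,-65,-50): W.append((-70,y,130,0))
    for i in range(0,12):
        t=i/11*np.pi/2; W.append((-35-35*np.cos(t),-35+35*np.sin(t),130,-t))
    for x in (-18,0,18): W.append((x,0,130+(x+35)*3/7,-np.pi/2))
    for i in range(0,12):
        t=i/11*np.pi/2; W.append((35+35*np.sin(t),35-35*np.cos(t),160,-np.pi/2+t))
    for y in (55,80,105,130): W.append((70,y,160,0))
    return W
s=st(); r=toR(Q,s["tool_pos"])*1000
R=Ro.from_euler("xyz",s["tool_rot"]).as_matrix(); yaw=np.arctan2(R[1,1],R[0,1])-Q[2]
print("t",round(s["time"],2),"rail",r.round(1),"yaw",round(yaw,3),"tilt",R[:2,0].round(3),"F",s["contact_force"].round(1),"T",s["torque"].round(2),"open",round(s["opening"],4),"q6",round(s["qpos"][5],2))
W=ways(); UP=25
cx=np.array([w[:3] for w in W])+[0,0,UP]
i0=int(sys.argv[1]) if len(sys.argv)>1 else None
if i0 is not None:
    pos=s["tool_pos"];Rc=R.copy(); 
    for w,c in list(zip(W,cx))[i0:i0+8]:
        pw=toW(Q,[c/1000])[0]; d=Rc.T@(pw-pos)*1000; tgt=w[3]; cur=np.arctan2(Rc[1,1],Rc[0,1])-Q[2]
        sp=-(tgt-cur); print(i0,np.round(c,0),"slide",d.round(1),"spin",round(sp,3)); i0+=1
        pos=pw; Rc=Rc@Ro.from_euler("x",sp).as_matrix()
E
python3 g.py 1
```

```text
t 13.0 rail [-72.8 -72.9 151.6] yaw -0.001 tilt [0.028 0.001] F [ 1.2  0.9 -3. ] T [-0.03  0.09  0.07] open 0.0333 q6 -0.08
1 [-70. -65. 155.] slide [-3.3  2.9 -7.9] spin -0.001
2 [-70. -50. 155.] slide [  0.1   0.  -15. ] spin 0.0
3 [-70. -35. 155.] slide [  0.1  -0.  -15. ] spin -0.0
4 [-70. -30. 155.] slide [ 0.   0.4 -5. ] spin 0.143
5 [-69. -25. 155.] slide [ 0.1  0.4 -5. ] spin 0.143
6 [-67. -20. 155.] slide [ 0.1  0.4 -5. ] spin 0.143
7 [-64. -16. 155.] slide [ 0.1  0.4 -5. ] spin 0.143
8 [-61. -12. 155.] slide [ 0.1  0.4 -5. ] spin 0.143
```

The full ring weight of about 3 N is on the gripper, and it slides freely.

send_rows(motion=[{"hand": -0.5, "slide": [-3, 3, -8], "spin": 0}, {"hand": -0.5, "slide": [0, 0, -15], "spin": 0}, {"hand": -0.5, "slide": [0, 0, -15], "spin": 0}, {"hand": -0.5, "slide": [0, 0.4, -5], "spin": 0.143}, {"hand": -0.5, "slide": [0, 0.4, -5], "spin": 0.143}])

```text
time: 13.5
tool_pos: [0.4957, -0.0014, 0.1541]
tool_rot: [2.195, 1.546, 0.128]
contact_force: [-0.7, -0.6, -2.6]
opening: 0.0334
```

```bash
python3 g.py 5
```

```text
t 13.5 rail [-69.1 -18.4 154.1] yaw -0.298 tilt [0.024 0.003] F [-0.7 -0.6 -2.6] T [-0.14  0.15 -0.03] open 0.0334 q6 0.33
5 [-69. -25. 155.] slide [-1.   2.5  6.3] spin -0.012
6 [-67. -20. 155.] slide [ 0.1  0.4 -5. ] spin 0.143
7 [-64. -16. 155.] slide [ 0.1  0.4 -5. ] spin 0.143
8 [-61. -12. 155.] slide [ 0.1  0.4 -5. ] spin 0.143
9 [-58.  -9. 155.] slide [ 0.1  0.4 -5. ] spin 0.143
10 [-54.  -6. 155.] slide [ 0.1  0.4 -5. ] spin 0.143
11 [-50.  -3. 155.] slide [ 0.1  0.4 -5. ] spin 0.143
12 [-45.  -1. 155.] slide [ 0.1  0.4 -5. ] spin 0.143
```

```bash
python3 g.py 7
```

```text
t 13.5 rail [-69.1 -18.4 154.1] yaw -0.298 tilt [0.024 0.003] F [-0.7 -0.6 -2.6] T [-0.14  0.15 -0.03] open 0.0334 q6 0.33
7 [-64. -16. 155.] slide [-0.8  3.8 -3.6] spin 0.273
8 [-61. -12. 155.] slide [ 0.1  0.4 -5. ] spin 0.143
9 [-58.  -9. 155.] slide [ 0.1  0.4 -5. ] spin 0.143
10 [-54.  -6. 155.] slide [ 0.1  0.4 -5. ] spin 0.143
11 [-50.  -3. 155.] slide [ 0.1  0.4 -5. ] spin 0.143
12 [-45.  -1. 155.] slide [ 0.1  0.4 -5. ] spin 0.143
13 [-40.  -0. 155.] slide [ 0.1  0.4 -5. ] spin 0.143
14 [-35.   0. 155.] slide [ 0.1  0.4 -5. ] spin 0.143
```

send_rows(motion=[{"hand": -0.5, "slide": [-1, 4, -2], "spin": 0.14}, {"hand": -0.5, "slide": [0, 0.5, -2], "spin": 0.14}, {"hand": -0.5, "slide": [0, 0.4, -4], "spin": 0.145}, {"hand": -0.5, "slide": [0, 0.4, -4.5], "spin": 0.145}])

```text
time: 13.9
tool_pos: [0.5094, 0.0094, 0.1551]
tool_rot: [2.841, 1.548, 0.182]
contact_force: [0.3, 0.7, -2.7]
opening: 0.0335
```

```bash
python3 g.py 10
```

```text
t 13.9 rail [-57.7  -5.1 155.1] yaw -0.89 tilt [0.023 0.004] F [ 0.3  0.7 -2.7] T [-0.02  0.2  -0.02] open 0.0335 q6 0.95
10 [-54.  -6. 155.] slide [ 0.1  2.7 -2.7] spin 0.11
11 [-50.  -3. 155.] slide [ 0.1  0.4 -5. ] spin 0.143
12 [-45.  -1. 155.] slide [ 0.1  0.4 -5. ] spin 0.143
13 [-40.  -0. 155.] slide [ 0.1  0.4 -5. ] spin 0.143
14 [-35.   0. 155.] slide [ 0.1  0.4 -5. ] spin 0.143
15 [-18.   0. 162.] slide [ -6.9  -0.1 -17.2] spin 0.0
16 [  0.   0. 170.] slide [ -7.3  -0.1 -18.2] spin 0.0
17 [ 18.   0. 178.] slide [ -7.3  -0.1 -18.2] spin 0.0
```

send_rows(motion=[{"hand": -0.5, "slide": [0, 3, -2.5], "spin": 0.13}, {"hand": -0.5, "slide": [0, 0.5, -4.5], "spin": 0.145}, {"hand": -0.5, "slide": [0, 0.5, -4.5], "spin": 0.145}, {"hand": -0.5, "slide": [0, 0.5, -4.5], "spin": 0.145}, {"hand": -0.5, "slide": [0, 0.4, -4], "spin": 0.12}])

```text
time: 14.4
tool_pos: [0.5317, 0.0135, 0.1548]
tool_rot: [-2.653, 1.55, 0.258]
contact_force: [-0.4, -0.2, -2.7]
opening: 0.0337
```

```bash
python3 g.py 15
python3 - <<'E'
from plan import *
from cell import vision
for n,c in (("scene",(180,80,340,220)),("top",(180,110,340,250))):
    p=vision.read_camera(n); v=p["pixels"][c[1]:c[3],c[0]:c[2]]
    cv2.imwrite(f"pics/{n}8.png",cv2.resize(v,None,fx=4,fy=4,interpolation=cv2.INTER_CUBIC))
E
```

```text
t 14.4 rail [-36.7   3.3 154.8] yaw -1.602 tilt [0.02  0.005] F [-0.4 -0.2 -2.7] T [-0.03  0.2  -0.03] open 0.0337 q6 1.67
15 [-18.   0. 162.] slide [ -7.2   2.6 -19. ] spin -0.032
16 [  0.   0. 170.] slide [ -7.4  -0.1 -18.1] spin -0.0
17 [ 18.   0. 178.] slide [ -7.4  -0.1 -18.1] spin -0.0
18 [ 35.   0. 185.] slide [ -7.   -0.1 -17.1] spin -0.0
19 [ 40.   0. 185.] slide [ 0.1 -0.4 -5. ] spin -0.143
20 [ 45.   1. 185.] slide [ 0.1 -0.4 -5. ] spin -0.143
21 [ 50.   3. 185.] slide [ 0.1 -0.4 -5. ] spin -0.143
22 [ 54.   6. 185.] slide [ 0.1 -0.4 -5. ] spin -0.143
```

View pics/scene8.png

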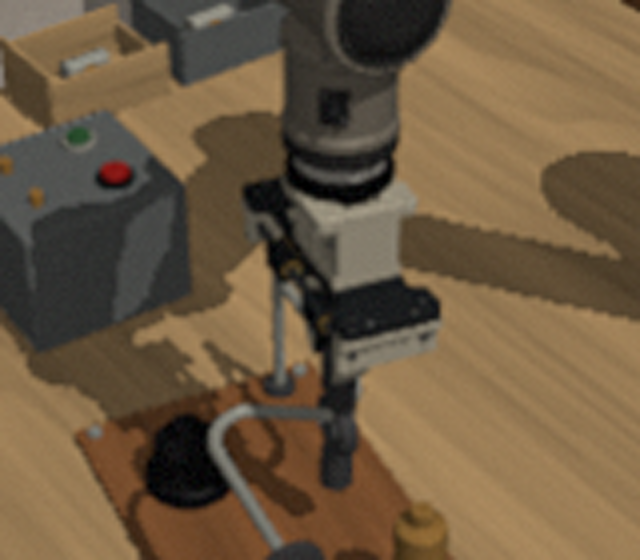

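The ring has rounded corner 1 free of contact and is at (338,430) in the crop. Climbing leg 2.

send_rows(motion=[{"hand": -0.5, "slide": [-3.5, 2.5, -9], "spin": -0.032}, {"hand": -0.5, "slide": [-5, 0, -11], "spin": 0}, {"hand": -0.5, "slide": [-5, 0, -11], "spin": 0}, {"hand": -0.5, "slide": [-5, 0, -11], "spin": 0}])

```text
time: 14.9
tool_pos: [0.5708, 0.0053, 0.1732]
tool_rot: [-2.575, 1.554, 0.39]
contact_force: [-0.3, 0.7, -3.5]
opening: 0.0337
```

```bash
python3 g.py 17
```

```text
t 14.9 rail [  3.3   3.  173.2] yaw -1.549 tilt [0.015 0.006] F [-0.3  0.7 -3.5] T [-0.05  0.15  0.03] open 0.0337 q6 1.61
17 [ 18.   0. 178.] slide [ -4.4   3.3 -14.7] spin 0.022
18 [ 35.   0. 185.] slide [ -7.1  -0.1 -17.1] spin 0.0
19 [ 40.   0. 185.] slide [ 0.1 -0.4 -5. ] spin -0.143
20 [ 45.   1. 185.] slide [ 0.1 -0.4 -5. ] spin -0.143
21 [ 50.   3. 185.] slide [ 0.1 -0.4 -5. ] spin -0.143
22 [ 54.   6. 185.] slide [ 0.1 -0.4 -5. ] spin -0.143
23 [ 58.   9. 185.] slide [ 0.1 -0.4 -5. ] spin -0.143
24 [ 61.  12. 185.] slide [ 0.1 -0.4 -5. ] spin -0.143
```

send_rows(motion=[{"hand": -0.5, "slide": [-4, 3, -9], "spin": 0}, {"hand": -0.5, "slide": [-5, 0, -10], "spin": 0}, {"hand": -0.5, "slide": [-3, 0, -6], "spin": -0.07}, {"hand": -0.5, "slide": [0, -0.4, -4.5], "spin": -0.143}, {"hand": -0.5, "slide": [0, -0.4, -4.5], "spin": -0.143}])

```text
time: 15.4
tool_pos: [0.6051, 0.001, 0.1857]
tool_rot: [-2.894, 1.556, 0.456]
contact_force: [-0.2, 0.1, -3.7]
opening: 0.0336
```

```bash
python3 g.py 20
```

```text
t 15.4 rail [ 37.7   5.6 185.7] yaw -1.164 tilt [0.014 0.007] F [-0.2  0.1 -3.7] T [-0.08  0.16  0.01] open 0.0336 q6 1.23
20 [ 45.   1. 185.] slide [ 0.7  6.7 -4.9] spin 0.122
21 [ 50.   3. 185.] slide [ 0.1 -0.4 -5. ] spin -0.143
22 [ 54.   6. 185.] slide [ 0.1 -0.4 -5. ] spin -0.143
23 [ 58.   9. 185.] slide [ 0.1 -0.4 -5. ] spin -0.143
24 [ 61.  12. 185.] slide [ 0.1 -0.4 -5. ] spin -0.143
25 [ 64.  16. 185.] slide [ 0.1 -0.4 -5. ] spin -0.143
26 [ 67.  20. 185.] slide [ 0.1 -0.4 -5. ] spin -0.143
27 [ 69.  25. 185.] slide [ 0.1 -0.4 -5. ] spin -0.143
```

send_rows(motion=[{"hand": -0.5, "slide": [0, 5, -4], "spin": 0.0}, {"hand": -0.5, "slide": [0, 2, -4], "spin": -0.05}, {"hand": -0.5, "slide": [0, 0, -4.5], "spin": -0.143}, {"hand": -0.5, "slide": [0, 0, -4.5], "spin": -0.143}])

```text
time: 15.8
tool_pos: [0.6232, -0.0004, 0.1849]
tool_rot: [3.124, 1.558, 0.536]
contact_force: [0.8, -0.9, -2.7]
opening: 0.0337
```

```bash
python3 g.py 24
```

```text
t 15.8 rail [ 55.8   7.7 184.9] yaw -0.818 tilt [0.011 0.007] F [ 0.8 -0.9 -2.7] T [-0.07  0.13  0.05] open 0.0337 q6 0.89
24 [ 61.  12. 185.] slide [ 0.   0.7 -7.1] spin -0.104
25 [ 64.  16. 185.] slide [ 0.1 -0.4 -5. ] spin -0.143
26 [ 67.  20. 185.] slide [ 0.1 -0.4 -5. ] spin -0.143
27 [ 69.  25. 185.] slide [ 0.1 -0.4 -5. ] spin -0.143
28 [ 70.  30. 185.] slide [ 0.1 -0.4 -5. ] spin -0.143
29 [ 70.  35. 185.] slide [ 0.  -0.4 -5. ] spin -0.143
30 [ 70.  55. 185.] slide [  0.2  -0.  -20. ] spin -0.0
31 [ 70.  80. 185.] slide [  0.2   0.  -25. ] spin 0.0
```

send_rows(motion=[{"hand": -0.5, "slide": [0, 0.7, -5], "spin": -0.12}, {"hand": -0.5, "slide": [0, 0.2, -5], "spin": -0.145}, {"hand": -0.5, "slide": [0, 0.2, -5], "spin": -0.145}, {"hand": -0.5, "slide": [0, 0.2, -5], "spin": -0.145}, {"hand": -0.5, "slide": [0, 0.2, -5], "spin": -0.14}])

```text
time: 16.3
tool_pos: [0.6412, 0.0169, 0.1836]
tool_rot: [2.553, 1.561, 0.678]
contact_force: [0.3, -0.1, -3.0]
opening: 0.0332
```

```bash
python3 g.py 30
```

```text
t 16.3 rail [ 70.   28.3 183.6] yaw -0.105 tilt [0.008 0.006] F [ 0.3 -0.1 -3. ] T [-0.08  0.07  0.01] open 0.0332 q6 0.21
30 [ 70.  55. 185.] slide [ -1.2  -2.8 -26.6] spin -0.105
31 [ 70.  80. 185.] slide [  0.2  -0.  -25. ] spin -0.0
32 [ 70. 105. 185.] slide [  0.2  -0.  -25. ] spin -0.0
33 [ 70. 130. 185.] slide [  0.2  -0.  -25. ] spin -0.0
```

send_rows(motion=[{"hand": -0.5, "slide": [-1, -1, -10], "spin": -0.105}, {"hand": -0.5, "slide": [0, 0, -18], "spin": 0}, {"hand": -0.5, "slide": [0, 0, -20], "spin": 0}, {"hand": -0.5, "slide": [0, 0, -20], "spin": 0}, {"hand": -0.5, "slide": [0, 0, -15], "spin": 0}, {"hand": -0.5, "slide": [0, 0, -8], "spin": 0}, {"hand": -0.5, "slide": [0, 0, -3], "spin": 0}])

```text
time: 17.0
tool_pos: [0.6605, 0.1162, 0.1834]
tool_rot: [2.767, 1.563, 0.984]
contact_force: [-0.5, -1.1, -2.0]
opening: 0.0337
```

```bash
python3 g.py
python3 - <<'E'
from plan import *
from cell import vision
for n,c in (("scene",(180,130,320,250)),("top",(180,110,340,250))):
    p=vision.read_camera(n); v=p["pixels"][c[1]:c[3],c[0]:c[2]]
    cv2.imwrite(f"pics/{n}9.png",cv2.resize(v,None,fx=5 if n=="scene" else 3,fy=5 if n=="scene" else 3,interpolation=cv2.INTER_CUBIC))
E
```

```text
t 17.0 rail [ 69.3 129.4 183.4] yaw -0.013 tilt [0.004 0.006] F [-0.5 -1.1 -2. ] T [-0.11  0.06 -0.01] open 0.0337 q6 0.27
```

View pics/scene9.png

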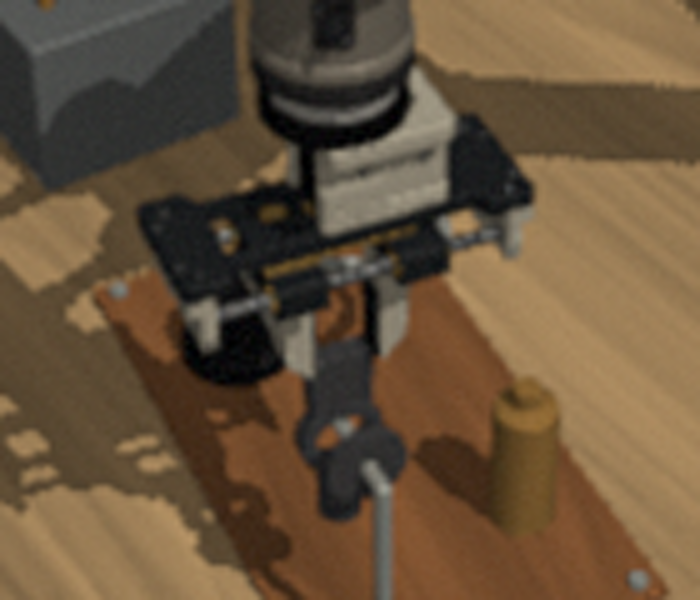

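The ring is about 16 mm short of the disc, at (340,430) in the crop, and nearly square. Approaching gently.

send_rows(motion=[{"hand": -0.5, "slide": [2, 0.5, -8], "spin": -0.013}, {"hand": -0.5, "slide": [0.5, 0, -6], "spin": 0}, {"hand": -0.5, "slide": [0.5, 0, -3], "spin": 0}])

```text
time: 17.4
tool_pos: [0.6648, 0.1308, 0.1805]
tool_rot: [2.689, 1.564, 0.917]
contact_force: [-1.3, 0.5, -2.5]
opening: 0.0334
```

```bash
python3 g.py
```

```text
t 17.4 rail [ 70.6 144.6 180.5] yaw -0.003 tilt [0.004 0.006] F [-1.3  0.5 -2.5] T [-0.14  0.15 -0.01] open 0.0334 q6 0.28
```

send_rows(motion=[{"hand": -0.5, "slide": [0, 0, -4], "spin": 0}, {"hand": -0.5, "slide": [0, 0, -2], "spin": 0}])

```text
time: 17.6
tool_pos: [0.6661, 0.1369, 0.1804]
tool_rot: [2.71, 1.564, 0.937]
contact_force: [0.4, -0.7, -3.0]
opening: 0.0336
```

send_rows(motion=[{"hand": -0.5, "slide": [0, 0, -2], "spin": 0}])

```text
time: 17.7
tool_pos: [0.6666, 0.139, 0.1805]
tool_rot: [2.701, 1.564, 0.928]
contact_force: [0.3, -0.1, -3.0]
opening: 0.0339
```

send_rows(motion=[{"hand": -0.5, "slide": [0, 0, -2], "spin": 0}])

```text
time: 17.8
tool_pos: [0.667, 0.1407, 0.1806]
tool_rot: [2.666, 1.565, 0.893]
contact_force: [-0.5, -1.8, -2.4]
opening: 0.0333
```

send_rows(motion=[{"hand": -0.5, "slide": [0, 0, -2], "spin": 0}])

```text
time: 17.9
tool_pos: [0.6673, 0.1419, 0.1807]
tool_rot: [2.534, 1.566, 0.761]
contact_force: [-2.4, -4.2, -0.8]
opening: 0.0337
```

send_rows(motion=[{"hand": -0.5, "slide": [0, 0, -2], "spin": 0}])

```text
time: 18.0
tool_pos: [0.6675, 0.1429, 0.181]
tool_rot: [2.257, 1.567, 0.482]
contact_force: [-1.5, -5.7, -1.2]
opening: 0.0334
```

```bash
python3 g.py
```

```text
t 18.0 rail [ 70.8 157.  181. ] yaw -0.005 tilt [0.003 0.002] F [-1.5 -5.7 -1.2] T [-1.16  0.5  -0.03] open 0.0334 q6 0.3
```

Run:
```python
from plan import *
from cell import vision
for n,c,f in (("scene",(215,180,295,250),9),("top",(180,130,260,200),9)):
    p=vision.read_camera(n); v=p["pixels"][c[1]:c[3],c[0]:c[2]]
    cv2.imwrite(f"pics/{n}10.png",cv2.resize(v,None,fx=f,fy=f,interpolation=cv2.INTER_CUBIC))
```

```text
(no output)
```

View pics/scene10.png

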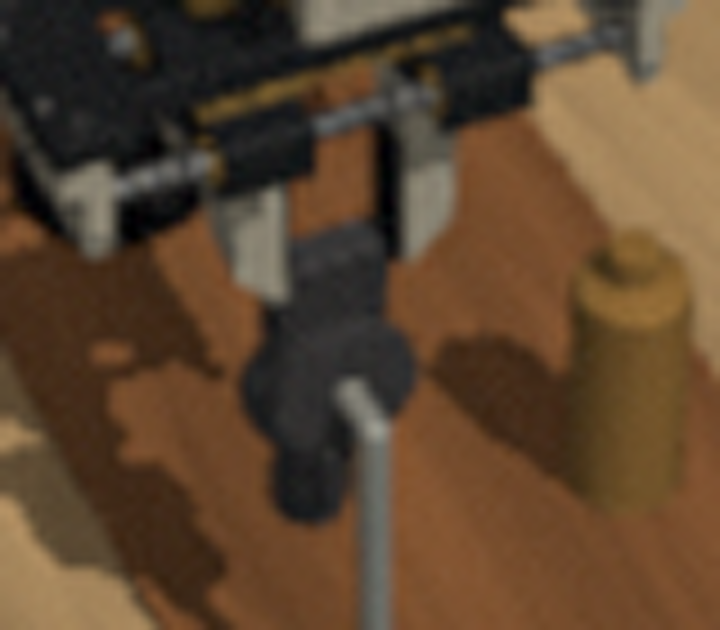

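View pics/top10.png

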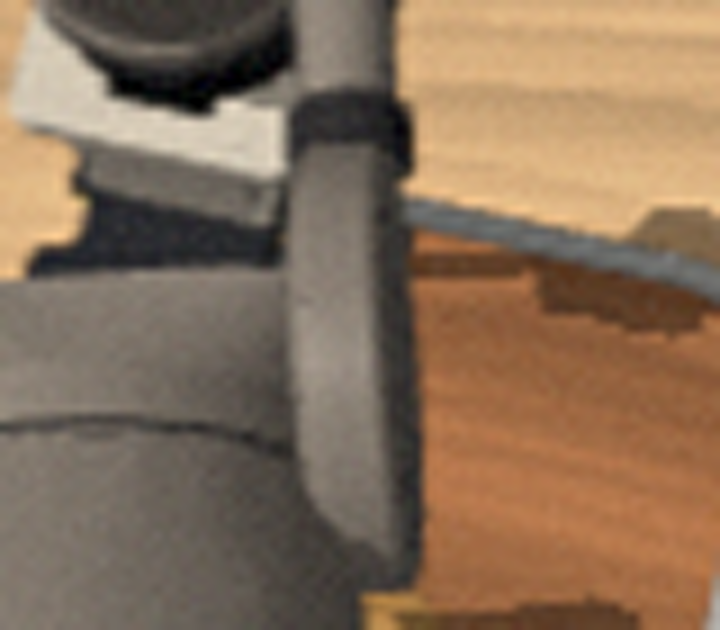

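The ring looks to be against the disc. I'll press it on slightly, lower it until the rail carries it, then release.

send_rows(motion=[{"hand": -0.5, "slide": [1.5, 0, -1.5], "spin": 0}, {"hand": -0.5, "slide": [1.5, 0, -1.5], "spin": 0}])

```text
time: 18.3
tool_pos: [0.6679, 0.143, 0.1801]
tool_rot: [1.103, 1.566, -0.673]
contact_force: [-5.9, -7.2, 7.3]
opening: 0.0335
```

```bash
python3 g.py
```

```text
t 18.3 rail [ 71.3 157.2 180.1] yaw -0.006 tilt [ 0.004 -0.003] F [-5.9 -7.2  7.3] T [-1.43  1.18 -0.05] open 0.0335 q6 0.31
```

send_rows(motion=[{"hand": -0.5, "slide": [0, -1, -0.5], "spin": 0}, {"hand": -0.1, "slide": [0, 0, 0], "spin": 0}, {"hand": 0.0, "slide": [0, 0, 0], "spin": 0}])

```text
time: 18.6
tool_pos: [0.6679, 0.143, 0.1812]
tool_rot: [1.33, 1.564, -0.447]
contact_force: [0.3, -0.3, 0.2]
opening: 0.0441
```

```bash
python3 g.py
python3 - <<'E'
from plan import *
from cell import vision
for n,c,f in (("scene",(215,180,295,250),9),):
    p=vision.read_camera(n); v=p["pixels"][c[1]:c[3],c[0]:c[2]]
    cv2.imwrite(f"pics/{n}11.png",cv2.resize(v,None,fx=f,fy=f,interpolation=cv2.INTER_CUBIC))
E
```

```text
t 18.6 rail [ 71.2 157.1 181.2] yaw -0.007 tilt [ 0.006 -0.003] F [ 0.3 -0.3  0.2] T [-0.05  0.02 -0.03] open 0.0441 q6 0.31
```

View pics/scene11.png

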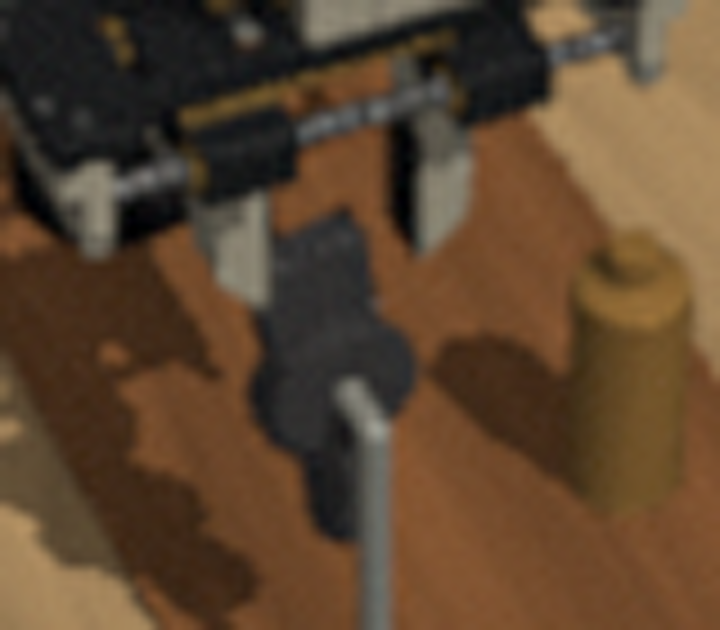

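After release the ring is rolled slightly about the rail (tab left), as if swinging. Opening wider, clearing upward and letting it settle.

send_rows(motion=[{"hand": 0.4, "slide": [0, 0, 0], "spin": 0}, {"hand": 0.5, "slide": [0, 0, 0], "spin": 0}, {"hand": 0.6, "slide": [-10, 0, 2], "spin": 0}, {"hand": 0.6, "slide": [-25, 0, 0], "spin": 0}, {"hand": 0.6, "slide": [-35, 0, 0], "spin": 0}, {"hand": 0.6, "slide": [-30, 0, 0], "spin": 0}])

```text
time: 19.25
tool_pos: [0.6651, 0.1426, 0.2818]
tool_rot: [-0.482, 1.569, -2.257]
contact_force: [0.7, 0.6, -0.2]
opening: 0.0737
```

send_rows(motion=[{"hand": 0.6, "slide": [0, -30, 0], "spin": 0}, {"hand": 0.6, "slide": [0, -45, 0], "spin": 0}, {"hand": 0.6, "slide": [0, -45, 0], "spin": 0}, {"hand": 0.6, "slide": [0, -45, 0], "spin": 0}, {"hand": 0.6, "slide": [0, -45, 0], "spin": 0}, {"hand": 0.6, "slide": [0, -15, 0], "spin": 0}])

```text
time: 19.85
tool_pos: [0.4424, 0.189, 0.2892]
tool_rot: [1.916, 1.552, 0.138]
contact_force: [-0.2, -0.3, 0.2]
opening: 0.0734
```

Run:
```python
from plan import *
from cell import vision
s=st();print(s["time"],s["tool_pos"])
for n,c,f in (("scene",(215,180,295,250),9),("top",(180,120,260,190),9)):
    p=vision.read_camera(n); v=p["pixels"][c[1]:c[3],c[0]:c[2]]; pickle.dump(p,open(f"{n}12.pkl","wb"))
    cv2.imwrite(f"pics/{n}12.png",cv2.resize(v,None,fx=f,fy=f,interpolation=cv2.INTER_CUBIC))
    P=cloud(p).reshape(-1,3); P=P[np.isfinite(P).all(1)]; R=toR(Q,P)*1000;x,y,z=R.T
    m=(abs(x-70)<40)&(y>120)&(y<175)&(z>187)&(z<215); A=R[m]; print(n,len(A),A.min(0),A.max(0),cv2.minAreaRect(A[:,:2].astype(np.float32)))
```

```text
19.85 [0.44236637 0.18897188 0.28923121]
scene 139 [ 57.40745532 139.06821258 187.03397068] [ 95.75396956 161.93682332 214.79195096] ((76.97109985351562, 151.08938598632812), (37.17963409423828, 22.01103401184082), 9.917438507080078)
top 99 [ 55.25165026 145.09765535 187.10154188] [ 93.59873987 166.05435202 214.97123564] ((74.40065002441406, 155.74972534179688), (38.22138595581055, 20.912019729614258), 0.9294761419296265)
```

View pics/scene12.png

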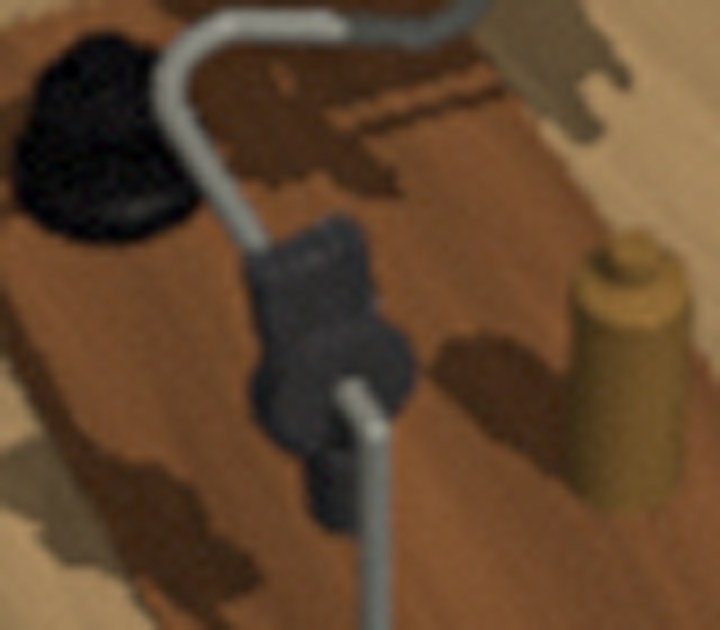

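View pics/top12.png

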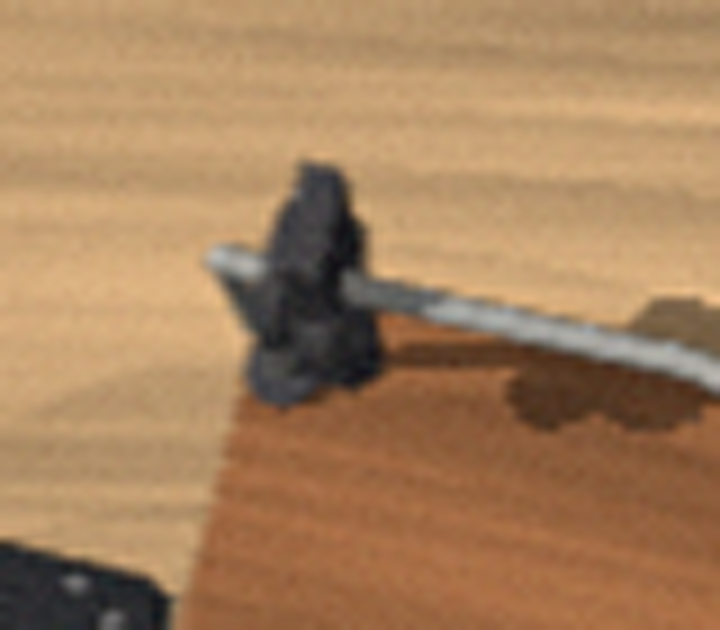

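send_rows(motion=[{"hand": 0.6, "slide": [0, 0, 0], "spin": 0}, {"hand": 0.6, "slide": [0, 0, 0], "spin": 0}, {"hand": 0.6, "slide": [0, 0, 0], "spin": 0}, {"hand": 0.6, "slide": [0, 0, 0], "spin": 0}, {"hand": 0.6, "slide": [0, 0, 0], "spin": 0}, {"hand": 0.6, "slide": [0, 0, 0], "spin": 0}, {"hand": 0.6, "slide": [0, 0, 0], "spin": 0}, {"hand": 0.6, "slide": [0, 0, 0], "spin": 0}])

```text
time: 20.75
tool_pos: [0.4484, 0.1879, 0.2896]
tool_rot: [1.896, 1.549, 0.115]
contact_force: [1.2, -0.4, 0.2]
opening: 0.0734
```

```bash
cat > look.py <<'E'
import sys
from plan import *
from cell import vision
k=sys.argv[1]
s=st();print(s["time"],s["tool_pos"])
ims=[]
for n,c,f in (("scene",(225,190,285,250),6),("top",(190,125,250,185),6)):
    p=vision.read_camera(n); v=p["pixels"][c[1]:c[3],c[0]:c[2]]; pickle.dump(p,open(f"{n}{k}.pkl","wb"))
    ims.append(cv2.resize(v,None,fx=f,fy=f,interpolation=cv2.INTER_CUBIC))
    P=cloud(p).reshape(-1,3); P=P[np.isfinite(P).all(1)]; R=toR(Q,P)*1000;x,y,z=R.T
    for lo,hi in ((150,186),(187,200),(200,215)):
        m=(abs(x-70)<40)&(y>120)&(y<175)&(z>lo)&(z<hi); A=R[m]; print(n,lo,len(A),"x",np.percentile(A[:,0],[3,50,97]).round(1),"y",np.percentile(A[:,1],[3,20,50,80,97]).round(1),"zmax",A[:,2].max())
cv2.imwrite(f"pics/look{k}.png",np.hstack(ims))
E
python3 look.py 13
```

```text
20.75 [0.44841021 0.18786423 0.28963529]
scene 150 196 x [51.4 76.7 94.5] y [146.9 157.2 163.3 165.4 167.4] zmax 185.94887603904255
scene 187 48 x [59.7 80.5 93.8] y [147.5 153.2 154.5 156.5 159.2] zmax 199.41755677880892
scene 200 90 x [60.2 77.2 94.8] y [141.7 146.8 152.3 155.3 157. ] zmax 214.5346514191224
top 150 118 x [45.6 59.5 86. ] y [123.5 139.6 148.5 164.1 168.4] zmax 185.75865820881555
top 187 22 x [55.4 62.  90.5] y [145.  145.6 146.3 154.7 161.5] zmax 199.7666893312967
top 200 78 x [57.9 74.4 92.7] y [145.7 147.5 152.1 156.5 158.9] zmax 214.37244191189063
```

View pics/look13.png

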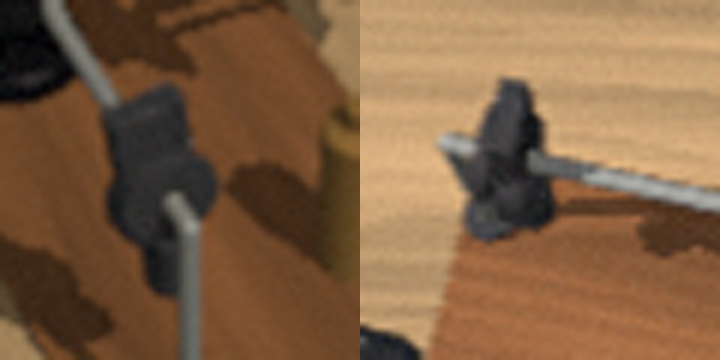

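```bash
cat > gap.py <<'E'
import sys
from plan import *
k=sys.argv[1]
p=pickle.load(open(f"scene{k}.pkl","rb")); X=cloud(p); R=(toR(Q,X.reshape(-1,3))*1000)
def at(pts,r=5):
    uv=project(p,toW(Q,np.array(pts)/1000)); return uv
x,y,z=R.T
uvg=np.stack(np.meshgrid(np.arange(512),np.arange(384)),-1).reshape(-1,2)
def face(cx,cz,y0,rad):
    # pixels whose ray meets plane y=y0 within region
    W=np.array(p["world_from_camera"]); o=toR(Q,W[:3,3][None])[0]*1000
    d=R-o; t=(y0-o[1])/d[:,1]; H=o+d*t[:,None]
    m=(np.abs(H[:,0]-cx)<rad[0])&(np.abs(H[:,2]-cz)<rad[1]); return m
for nm,m in (("tab",face(76,201,160,(10,7))),("discL",face(62,162,168,(6,10))),("discR",face(80,166,168,(6,8))),("disctop",face(71,174,168,(9,5)))):
    A=R[m&np.isfinite(R).all(1)]; print(nm,len(A),"y med",np.median(A[:,1]).round(2),"mean",A[:,1].mean().round(2),"sem",(A[:,1].std()/len(A)**.5).round(2),"sd",A[:,1].std().round(2))
E
python3 gap.py 12; python3 gap.py 13; python3 - <<'E'
E
```

```text
tab 24 y med 154.3 mean 155.01 sem 0.41 sd 1.99
discL 21 y med 164.62 mean 166.34 sem 1.11 sd 5.08
discR 18 y med 165.11 mean 164.99 sem 0.63 sd 2.66
disctop 16 y med 164.62 mean 164.83 sem 0.31 sd 1.22
tab 25 y med 154.36 mean 154.59 sem 0.36 sd 1.78
discL 20 y med 163.9 mean 166.19 sem 1.17 sd 5.22
discR 18 y med 164.64 mean 164.52 sem 0.49 sd 2.06
disctop 16 y med 163.94 mean 164.01 sem 0.46 sd 1.82
```

Run:
```python
from plan import *
from cell import vision
s=st(); R=Ro.from_euler("xyz",s["tool_rot"]).as_matrix()
p=vision.read_camera("scene"); X=cloud(p).reshape(-1,3); X=X[np.isfinite(X).all(1)]
L=(X-s["tool_pos"])@R*1000
m=(abs(L[:,1])<110)&(abs(L[:,2])<50)&(L[:,0]>-130)&(L[:,0]<20); A=L[m]
for a in range(-130,15,8):
    B=A[(A[:,0]>=a)&(A[:,0]<a+8)]
    if len(B): print(a,len(B),"y",B[:,1].min().round(),B[:,1].max().round(),"z",B[:,2].min().round(),B[:,2].max().round())
R6=[project(p,s["tool_pos"]+R@np.array([dx,dy,0]))[0].round(1) for dx in (0,-.019) for dy in (.037,-.037)]
print(R6)
u=R6[0]; c=(int(u[0])-40,int(u[1])-45)
v=p["pixels"][c[1]:c[1]+70,c[0]:c[0]+80].copy()
v=cv2.resize(v,None,fx=8,fy=8,interpolation=cv2.INTER_CUBIC)
for i,q in enumerate(R6): cv2.circle(v,tuple(int(t) for t in (q-c)*8),4,(0,0,255) if i<2 else (0,255,0),-1)
cv2.imwrite("pics/tip.png",v)
```

```text
-130 178 y -92.0 97.0 z -39.0 37.0
-122 228 y -93.0 96.0 z -40.0 36.0
-114 238 y -87.0 89.0 z -39.0 36.0
-106 150 y -84.0 90.0 z -39.0 36.0
-98 37 y -85.0 89.0 z -37.0 37.0
-90 15 y -48.0 57.0 z -13.0 11.0
-82 38 y -53.0 58.0 z -15.0 3.0
-74 52 y -54.0 57.0 z -15.0 9.0
-66 45 y -54.0 58.0 z -13.0 10.0
-58 55 y -51.0 57.0 z -15.0 12.0
-50 47 y -55.0 56.0 z -14.0 13.0
-42 31 y -51.0 50.0 z -14.0 8.0
-34 19 y -44.0 42.0 z -14.0 7.0
[array([316.1, 165.1]), array([340.2, 158.3]), array([316.7, 159.3]), array([341.1, 152.6])]
```

View pics/tip.png

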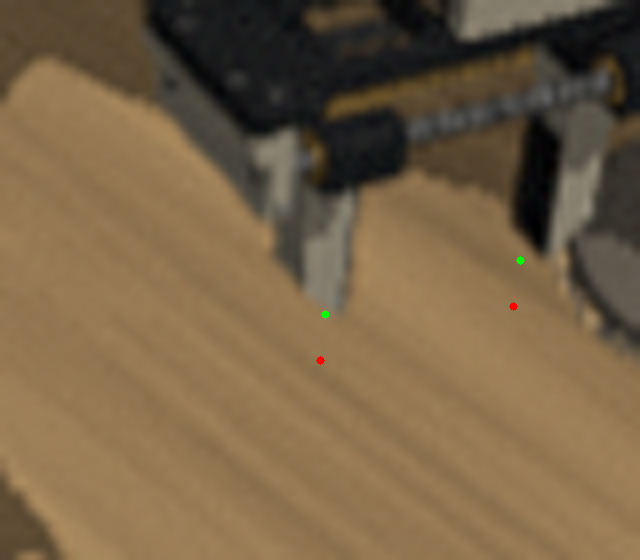

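Both the image and the depth put the real finger ends about 25 mm above the reported TCP. The tab was gripped only near its top, and the depth leaves a possible ring-to-disc gap of about 2 mm. I'll straddle the rail behind the ring and push its body evenly home.

Run:
```python
from plan import *
s=st(); print(delta(s,toW(Q,[[.07,.098,.285]])[0],Q[2]))
```

```text
(array([  8.9, 223.4,  57.4]), np.float64(-0.011), [[0.02, 0.98, -0.21], [0.0, -0.21, -0.98], [-1.0, 0.02, -0.01]])
```

send_rows(motion=[{"hand": -0.28, "slide": [0, 25, 8], "spin": -0.011}, {"hand": -0.28, "slide": [2, 40, 11], "spin": 0}, {"hand": -0.28, "slide": [2, 42, 11], "spin": 0}, {"hand": -0.28, "slide": [2, 42, 11], "spin": 0}, {"hand": -0.28, "slide": [2, 40, 10], "spin": 0}, {"hand": -0.28, "slide": [0, 25, 7], "spin": 0}, {"hand": -0.28, "slide": [0, 0, 0], "spin": 0}])

```text
time: 21.6
tool_pos: [0.653, 0.086, 0.2857]
tool_rot: [1.927, 1.548, 0.161]
contact_force: [0.4, 0.1, -0.6]
opening: 0.0332
```

```bash
python3 - <<'E'
from plan import *
s=st(); print(s["opening"],delta(s,toW(Q,[[.07,.098,.21]])[0],Q[2]))
E
python3 look.py 14; python3 gap.py 14
```

```text
0.033166742002464576 (array([75.7,  0.4,  1. ]), np.float64(0.004), [[0.02, 0.98, -0.19], [0.0, -0.19, -0.98], [-1.0, 0.02, -0.01]])
21.6 [0.65304947 0.08601989 0.28566848]
scene 150 194 x [50.7 76.4 94.5] y [146.6 156.6 163.3 165.3 168.7] zmax 185.36529330004882
scene 187 49 x [60.2 74.9 93.8] y [148.2 153.5 154.7 156.2 160.3] zmax 199.73657988064076
scene 200 88 x [60.6 76.8 94.7] y [141.4 145.9 152.4 155.3 157.3] zmax 213.42505219705677
tab 25 y med 154.33 mean 154.76 sem 0.43 sd 2.17
discL 21 y med 165.33 mean 166.87 sem 1.13 sd 5.16
discR 18 y med 163.77 mean 164.27 sem 0.47 sd 1.99
disctop 16 y med 163.75 mean 163.44 sem 0.4 sd 1.61Traceback (most recent call last):
  File "look.py", line 12, in <module>
    m=(abs(x-70)<40)&(y>120)&(y<175)&(z>lo)&(z<hi); A=R[m]; print(n,lo,len(A),"x",np.percentile(A[:,0],[3,50,97]).round(1),"y",np.percentile(A[:,1],[3,20,50,80,97]).round(1),"zmax",A[:,2].max())
                                                                                  ~~~~~~~~~~~~~^^^^^^^^^^^^^^^^^^
    return _quantile_unchecked(
        a, q, axis, out, overwrite_input, method, keepdims, weights)
    return _ureduce(a,
                    func=_quantile_ureduce_func,
    ...<5 lines>...
                    overwrite_input=overwrite_input,
                    method=method)
    r = func(a, **kwargs)
    result = _quantile(arr,
                       quantiles=q,
    ...<2 lines>...
                       out=out,
                       weights=wgt)
    slices_having_nans = np.isnan(arr[-1, ...])
                                  ~~~^^^^^^^^^
IndexError: index -1 is out of bounds for axis 0 with size 0
```

send_rows(motion=[{"hand": -0.28, "slide": [25, 0, 0], "spin": 0}, {"hand": -0.28, "slide": [35, 0, 0], "spin": 0}, {"hand": -0.28, "slide": [25, 0, 0], "spin": 0}, {"hand": -0.28, "slide": [10, 0, 0], "spin": 0}])

```text
time: 22.1
tool_pos: [0.6506, 0.0924, 0.1941]
tool_rot: [1.956, 1.541, 0.197]
contact_force: [-1.3, 0.6, 0.3]
opening: 0.0328
```

Run:
```python
from plan import *
s=st(); print(s["opening"],toR(Q,s["tool_pos"]),delta(s,toW(Q,[[.07,.098,.128]])[0],Q[2]))
```

```text
0.03275922295065688 [0.06426945 0.10415493 0.19409915] (array([66.2,  3.8,  7. ]), np.float64(0.01), [[0.03, 0.98, -0.19], [0.01, -0.19, -0.98], [-1.0, 0.03, -0.01]])
```

send_rows(motion=[{"hand": -0.28, "slide": [5, 5.5, 7], "spin": 0.01}, {"hand": -0.28, "slide": [15, 0.5, 0], "spin": 0}, {"hand": -0.28, "slide": [15, 0.5, 0], "spin": 0}])

```text
time: 22.4
tool_pos: [0.6574, 0.0854, 0.1631]
tool_rot: [1.936, 1.534, 0.167]
contact_force: [-0.3, -0.2, -0.1]
opening: 0.0327
```

Run:
```python
from plan import *
s=st(); print(s["contact_force"],toR(Q,s["tool_pos"]),delta(s,toW(Q,[[.07,.098,.128]])[0],Q[2]))
```

```text
[-0.32632665 -0.20029072 -0.06446332] [0.07236806 0.09864813 0.16309298] (array([35. , -3.6,  1.1]), np.float64(0.001), [[0.04, 0.98, -0.2], [0.01, -0.2, -0.98], [-1.0, 0.03, -0.01]])
```

send_rows(motion=[{"hand": -0.28, "slide": [8, -2.5, 0], "spin": 0}, {"hand": -0.28, "slide": [12, -1, 0], "spin": 0}, {"hand": -0.28, "slide": [10, -1, 0], "spin": 0}])

```text
time: 22.7
tool_pos: [0.6553, 0.0861, 0.1346]
tool_rot: [1.913, 1.529, 0.144]
contact_force: [0.4, -0.3, -0.6]
opening: 0.0329
```

Run:
```python
from plan import *
from cell import vision
s=st(); print(s["contact_force"],toR(Q,s["tool_pos"]),delta(s,toW(Q,[[.07,.098,.128]])[0],Q[2]))
p=vision.read_camera("scene"); c=(205,165);v=p["pixels"][c[1]:c[1]+80,c[0]:c[0]+90]
cv2.imwrite("pics/str.png",cv2.resize(v,None,fx=8,fy=7,interpolation=cv2.INTER_CUBIC))
```

```text
[ 0.44788908 -0.30263955 -0.64166415] [0.07017605 0.09891375 0.13461013] (array([ 6.6, -0.4,  1. ]), np.float64(0.001), [[0.04, 0.98, -0.2], [0.01, -0.2, -0.98], [-1.0, 0.04, -0.01]])
```

View pics/str.png

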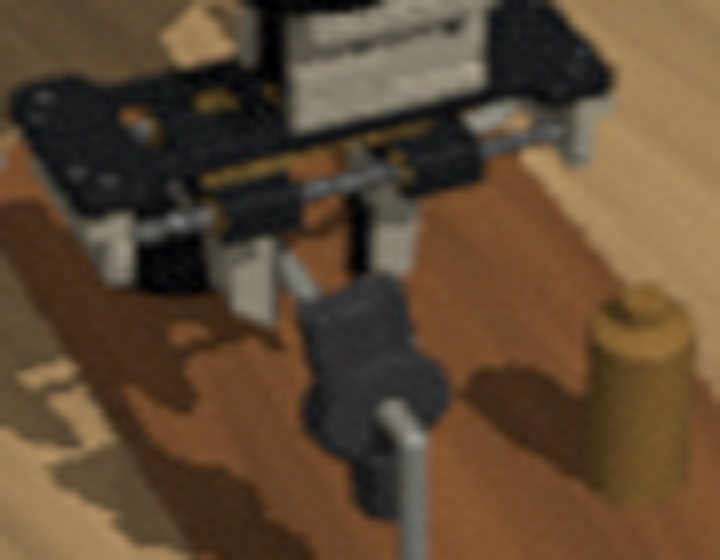

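send_rows(motion=[{"hand": -0.28, "slide": [6, -0.5, 0], "spin": 0}, {"hand": -0.28, "slide": [1, -0.5, -4], "spin": 0}, {"hand": -0.28, "slide": [1, -0.5, -4], "spin": 0}])

```text
time: 23.05
tool_pos: [0.6551, 0.0944, 0.1247]
tool_rot: [1.918, 1.531, 0.149]
contact_force: [-0.2, 0.7, 0.4]
opening: 0.0331
```

send_rows(motion=[{"hand": -0.28, "slide": [1, -0.5, -4], "spin": 0}])

```text
time: 23.15
tool_pos: [0.6557, 0.0988, 0.1239]
tool_rot: [1.919, 1.531, 0.149]
contact_force: [-0.1, 0.4, 0.3]
opening: 0.033
```

send_rows(motion=[{"hand": -0.28, "slide": [1, -0.5, -4], "spin": 0}])

```text
time: 23.25
tool_pos: [0.6562, 0.1034, 0.1232]
tool_rot: [1.919, 1.53, 0.149]
contact_force: [0.3, 0.3, 0.4]
opening: 0.0331
```

send_rows(motion=[{"hand": -0.28, "slide": [1, -0.5, -4], "spin": 0}])

```text
time: 23.35
tool_pos: [0.6568, 0.108, 0.1224]
tool_rot: [1.918, 1.53, 0.149]
contact_force: [1.0, -0.5, -0.0]
opening: 0.0327
```

Run:
```python
from plan import *
s=st(); print(s["contact_force"],toR(Q,s["tool_pos"]),delta(s,toW(Q,[[.07,.128,.128]])[0],Q[2]))
```

```text
[ 1.03269928 -0.47390978 -0.00173257] [0.06723063 0.12067465 0.12243839] (array([-5.3,  3. , -7.4]), np.float64(0.0), [[0.04, 0.98, -0.2], [0.01, -0.2, -0.98], [-1.0, 0.04, -0.01]])
```

No contact from the gripper body, which confirms the real fingers are higher than reported. Continuing forward.

send_rows(motion=[{"hand": -0.28, "slide": [-3, 3, -4], "spin": 0}, {"hand": -0.28, "slide": [0, 0, -3], "spin": 0}])

```text
time: 23.55
tool_pos: [0.6614, 0.1153, 0.1261]
tool_rot: [1.919, 1.529, 0.15]
contact_force: [0.9, -0.3, -0.4]
opening: 0.0329
```

send_rows(motion=[{"hand": -0.28, "slide": [0, 0, -2], "spin": 0}])

```text
time: 23.65
tool_pos: [0.6619, 0.1177, 0.1262]
tool_rot: [1.918, 1.529, 0.15]
contact_force: [-0.8, -0.5, -0.6]
opening: 0.033
```

send_rows(motion=[{"hand": -0.28, "slide": [0, 0, -2], "spin": 0}])

```text
time: 23.75
tool_pos: [0.6623, 0.1195, 0.1262]
tool_rot: [1.908, 1.529, 0.139]
contact_force: [-1.0, -2.2, -0.0]
opening: 0.033
```

send_rows(motion=[{"hand": -0.28, "slide": [0, 0, -2], "spin": 0}])

```text
time: 23.85
tool_pos: [0.6623, 0.12, 0.1263]
tool_rot: [1.841, 1.531, 0.073]
contact_force: [-2.6, -9.8, 2.1]
opening: 0.0333
```

Run:
```python
from plan import *
s=st(); print(s["contact_force"],toR(Q,s["tool_pos"]),delta(s,toW(Q,[[.07,.138,.126]])[0],Q[2]))
```

```text
[-2.63944934 -9.7979904   2.08470316] [0.07030339 0.13356667 0.12631386] (array([ 0.3, -0.3, -4.4]), np.float64(0.001), [[0.04, 0.98, -0.2], [0.0, -0.2, -0.98], [-1.0, 0.04, -0.01]])
```

Stiff contact at 10 N with only 0.5 mm of travel: the ring is seated on the disc. One slight press more, then back off along the rail and away.

send_rows(motion=[{"hand": -0.28, "slide": [0, 0, -1.5], "spin": 0}])

```text
time: 23.95
tool_pos: [0.6623, 0.1199, 0.1264]
tool_rot: [1.774, 1.532, 0.005]
contact_force: [-3.0, -6.5, 0.9]
opening: 0.0328
```

send_rows(motion=[{"hand": -0.28, "slide": [0, 0, 3], "spin": 0}, {"hand": -0.28, "slide": [0, 0, 8], "spin": 0}, {"hand": -0.28, "slide": [0, 0, 15], "spin": 0}, {"hand": -0.28, "slide": [-5, 0, 5], "spin": 0}, {"hand": -0.28, "slide": [-30, 0, 0], "spin": 0}, {"hand": -0.28, "slide": [-40, 0, 0], "spin": 0}, {"hand": -0.28, "slide": [-40, 0, 0], "spin": 0}, {"hand": -0.28, "slide": [-35, 0, 0], "spin": 0}])

```text
time: 24.75
tool_pos: [0.6466, 0.0837, 0.2753]
tool_rot: [1.824, 1.545, 0.052]
contact_force: [0.8, -0.8, 0.3]
opening: 0.0331
```

send_rows(motion=[{"hand": -0.28, "slide": [0, -30, 0], "spin": 0}, {"hand": -0.28, "slide": [0, -45, 0], "spin": 0}, {"hand": -0.28, "slide": [0, -45, 0], "spin": 0}, {"hand": -0.28, "slide": [0, -45, 0], "spin": 0}, {"hand": -0.28, "slide": [0, -45, 0], "spin": 0}, {"hand": -0.28, "slide": [0, -15, 0], "spin": 0}, {"hand": -0.28, "slide": [0, 0, 0], "spin": 0}])

```text
time: 25.45
tool_pos: [0.4215, 0.1269, 0.2764]
tool_rot: [1.864, 1.522, 0.086]
contact_force: [0.3, 0.3, 0.3]
opening: 0.0332
```

```bash
python3 look.py 15; python3 gap.py 15
python3 - <<'E'
from plan import *
p=pickle.load(open("top15.pkl","rb")); cv2.imwrite("pics/top15.png",p["pixels"])
E
```

```text
25.45 [0.42146868 0.12686982 0.2764418 ]
scene 150 191 x [51.1 76.  94.6] y [148.5 157.5 163.2 165.1 167.9] zmax 185.93701839385446
scene 187 46 x [60.  78.3 93.9] y [146.3 154.3 155.7 156.6 160. ] zmax 199.55579101170585
scene 200 89 x [60.9 77.7 94.7] y [143.3 147.  153.6 156.7 158. ] zmax 213.73148067078597
top 150 120 x [45.6 61.2 88.1] y [122.3 138.2 148.1 162.3 168.1] zmax 185.53921038709197
top 187 20 x [56.  63.6 87.8] y [146.5 146.8 147.3 155.1 163.4] zmax 199.89868803722766
top 200 79 x [57.7 74.2 92.3] y [146.8 148.4 153.  157.4 160.3] zmax 214.4917882911127
tab 25 y med 155.74 mean 155.93 sem 0.25 sd 1.24
discL 21 y med 165.02 mean 166.51 sem 1.01 sd 4.63
discR 18 y med 164.24 mean 164.57 sem 0.52 sd 2.19
disctop 16 y med 163.09 mean 163.81 sem 0.39 sd 1.58
```

View pics/look15.png

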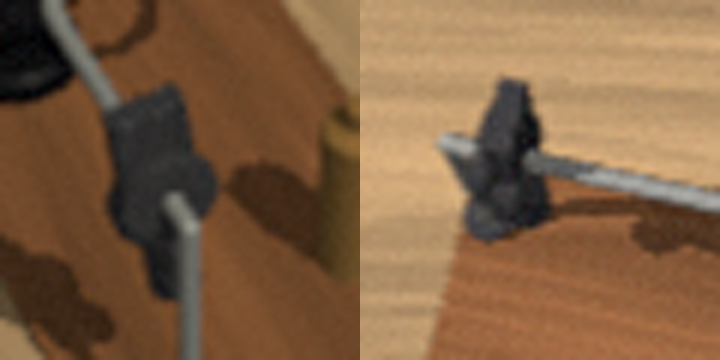

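View pics/top15.png

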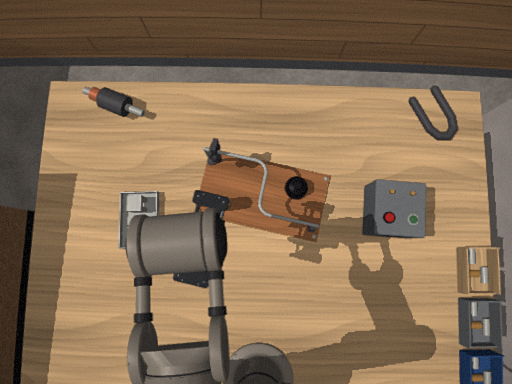

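Flush check: the tab centre is at 153.0 mm (top camera, home is 153) and the tab-to-disc step is about 8.2 mm (8 expected). The arm is clear, so I'm handing in.

```bash
python3 -c "
from cell import job
print(job.hand_in())"
```

```text
the job is handed in; nothing more can be done
None
```

I did both parts in order and handed the job in at about 25.5 s, with the arm clear of everything. The hand-in reports no verdict.

**Pole piece:** I lifted it off the rail and stood it upright in the tray's +x half, beside the spring retainer. A picture right after release showed it standing, with its top at about 68 mm, which is right for the 4 mm floor plus 64 mm height. The retainer was still in place then.

**Ring:** I carried it by its tab round both corners. After the first release the cameras suggested a gap of 1–2 mm to the stop disc. I pushed the ring again from behind with the fingers either side of the rail, and it met stiff resistance at about 10 N. The last check puts its centre at 153.0 mm along the rail in the top camera (home is 153). The scene camera gives 8.2 mm from its face to the back of the disc (8 mm when flush), so it is flush to within about 0.5 mm.

**Checks that disagreed or were incomplete:**
- **Finger position:** The real finger ends sit about 25 mm above the reported tool position. I therefore gripped the tab only near its top, but both grips held.
- **Ring lean:** The ring hangs about 0.1 rad off plumb around the rail.
- **Bystanders:** I never touched the condenser, coil cap or retainer. The final top picture shows the cap in place, but the arm hid the retainer and condenser there. The final scene crop shows part of the condenser, standing where it was.

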